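# Pack the demo game away in its chest

### The arm

A 7-joint arm with a two-finger parallel gripper is mounted at the origin on the work surface. World frame = base frame: x ahead of the robot, y to its left, z up, the work surface at z = 0. Lengths are in m, angles in rad, forces in N, time in s.
With the tool pointing down it reaches from about 0.35 to 0.9 m from the base axis. Payload 19.9 kg.
Tool frame: the origin (TCP) lies on the centre line of the jaws, within the pads' length; the fingertips stand 14 mm ahead of it and the grasp point (between the pads) lies 5 mm behind it; z points along the fingers, y is the line along which they close (so a half turn about z gives the same grasp; the last joint's range is limited). The gripper opens to 94 mm and grips with 3 to 60 N. Pads are 16 mm wide; open, the fingers measure 119 mm over their backs; the gripper's body (75 mm by 177 mm) begins 78 mm behind the grasp point.
Start: joints at [-1.345, 0.417, -0.01, 1.614, 0.005, 1.111, -0.053], TCP at [0.165, 0.603, 0.219] pointing down, gripper open.
Joint ranges: [-2.81, 2.81], [-0.39, 2.02], [-1.27, 1.25], [0.06, 2.57], [-1.19, 4.33], [0.19, 2], [-2.82, 2.82]. Speed limits (rad/s): [1.89, 1.89, 2.39, 2.39, 3.01, 3.01, 3.01].

### API

Orientations are given as a unit quaternion [w, x, y, z].
In Python, from cell import read_state, capture, close_job gives the robot as it stands.
- The arm moves only by the tool step_arm, never from a script. Its argument "moves" is a list of rows, each an object with "turn": the turn, a rotation vector about the tool's x, y, z in degrees, a list of three; "xyz": the shift along the tool's x, y, z in cm, a list of three; "fingers": the gripper's target within -1 to 1 (fully open at 1, half-way at 0, shut at -1). A call has exactly 8 rows; each row shifts and turns the commanded pose from where the row before left it, along the tool's axes as they then stand; what a row does not reach is not made up. A row lasts 1/8 s, in which the tool goes at most 62.5 mm and 10.7 degrees, less where a joint would pass 70% of its speed; a pose out of reach is approached as far as the arm can. A call with a gripper value outside its range is refused whole. The fingers move at their own pace and stop on an object; the grip force is fixed at half the most. Time passes only in rows, so rows that do not move let the fingers close, or fill a call up. It gives the time, the measured TCP pose, the force, the opening and the grip force at its end, in the units of the state.
- read_state(): the state, without advancing time (a new reading comes with each control period).
- capture(name): name is "scene" or "top" or "wrist"; returns a dict with "image" (420x560x3 uint8, red, green, blue), "K" (3x3 intrinsics, pixels), "rvec" (rotation vector, rad) and "tvec" (3), from world to camera coordinates, as OpenCV has them. Camera axes: x right, y down, z forward; pixel columns grow to the right and rows downward; lengths in m; the calibration is good to about 2 mm. A picture is of the moment at which its call begins. There is no depth.
- close_job(): hands the job in; it is judged then, once.
The state is a dict: "time": time; "joint_pos": joint angles; "joint_vel": joint speeds; "tau": joint torques, N m; "ee_pos": TCP position; "ee_rot": TCP orientation; "ft_force": force on the tool from outside, world axes, zero at the start; "torque": the same for the moment, N m; "finger_gap": finger opening in m; "gripper_force": force on a finger pad.
Only numpy, scipy, OpenCV 4.12 (cv2) and the standard library are available. Lean on these libraries where they do the work, as an engineer would, in place of code of your own. Each camera call takes 0.05 s, during which the arm holds its last target. There are 200 camera calls.

### The job

Pack the demo game away: put every flat wooden figure that lies on the table into the felt-floored middle compartment of the open chest, and turn the loose black cap of the dice drum in the chest clockwise until it is snug, without overtightening it. Only when both are done, lift the knee of the folding lid stay up past straight to unlock it, then lower the lid gently, without letting it slam, until it is fully shut. Leave the other things on the table where they are.

Things in the scene. Friction and masses are not known exactly. Their poses are not given: they have to be found in the camera images.
- chest: Plywood game chest, fixed; 250 (x) x 296 (y) x 85 mm high without lid, walls 10, floor 8. Origin: centre of its underside. Its +x side carries the hinge, -x is its front (ring pull); x points about 0.8 rad left of world +x, give or take 0.2. From -y to +y: strip for the stay (y -138 to -93 mm), felt-floored middle compartment (y -87 to 21), drum compartment (y 27 to 138)
- bay_floor (a point): Centre of the felt floor of the middle compartment (chest x 0, y -33, z 8 mm); it is 230 mm long (chest x -115 to +115) and 108 mm wide. The 6 mm dividers beside it rise to 40 mm (stay side) and 44 mm (drum side) above the chest's origin. Figures belong in it, below the chest's rim; they may lie on one another
- figure1_centre (a point): Centre of a flat plain-wood figure (head, arms, legs), 18 mm thick, lying flat, 30 g: the middle of its arms, half-way through the thickness. x points to the head, y along the arms, z up. Arms 48 mm hand to hand, 16 mm broad (x -8 to +8); head to x +27.5, feet to x -35 and 40 mm over all. Three to five are there; absent ones are None
- figure2_centre (a point): Centre of a flat plain-wood figure (head, arms, legs), 18 mm thick, lying flat, 30 g: the middle of its arms, half-way through the thickness. x points to the head, y along the arms, z up. Arms 48 mm hand to hand, 16 mm broad (x -8 to +8); head to x +27.5, feet to x -35 and 40 mm over all. Three to five are there; absent ones are None
- figure3_centre (a point): Centre of a flat plain-wood figure (head, arms, legs), 18 mm thick, lying flat, 30 g: the middle of its arms, half-way through the thickness. x points to the head, y along the arms, z up. Arms 48 mm hand to hand, 16 mm broad (x -8 to +8); head to x +27.5, feet to x -35 and 40 mm over all. Three to five are there; absent ones are None
- figure4_centre (a point): Centre of a flat plain-wood figure (head, arms, legs), 18 mm thick, lying flat, 30 g: the middle of its arms, half-way through the thickness. x points to the head, y along the arms, z up. Arms 48 mm hand to hand, 16 mm broad (x -8 to +8); head to x +27.5, feet to x -35 and 40 mm over all. Three to five are there; absent ones are None
- figure5_centre (a point): Centre of a flat plain-wood figure (head, arms, legs), 18 mm thick, lying flat, 30 g: the middle of its arms, half-way through the thickness. x points to the head, y along the arms, z up. Arms 48 mm hand to hand, 16 mm broad (x -8 to +8); head to x +27.5, feet to x -35 and 40 mm over all. Three to five are there; absent ones are None
- thread (a joint): Turn of the drum's cap on its thread, rad, growing clockwise seen from above. Starts loose at 0 to 0.8, runs with a steady 0.12 N m and meets the gasket at 2.6, where it ends
- cap (a joint): Tightness of the cap: how far, rad, it has been turned clockwise beyond the point where it met the gasket; 0 while it still runs on the thread. It begins to move at 0.16 N m and the torque rises by 0.8 N m per rad. Snug from 0.04 on (a good mark is 0.2); beyond 0.5 (0.55 N m) it is overtightened. It is held by friction when let go, but springs back to at most 0.2
- cap_centre (a point): Centre of the ribbed black cap, 54 mm across, 20 mm high, on the upright axis of the clear dice drum (51 mm across, screwed to the chest's floor), at chest x -35, y 82.5, z 63 mm. Cap top 12 mm below the chest's rim. Nothing as high as the cap's underside is within 50 mm of its axis but the chest's +y end wall (55 mm off, up to the rim)
- knee (a joint): Bend of the folding stay at its knee, rad: 0 when its two links are in line, -0.16 when locked (sagged past straight onto its stop), positive when folded the other way, 2.7 with the lid shut. Unlocked from about 0.25 on; it then stays where it is left, as the lid's hinge is stiff
- knee_pin (a point): Middle of the grip length of the finger pin at the stay's knee: level steel pin 9 mm thick, free end along chest +y, 15 mm beyond this point; the links' faces are 18 mm away towards -y. Locked, it is at chest x 73, z 116 mm, some 55 mm in front of the open lid. Unlocking moves it up and to the chest's front on an arc about the lower pivot; 30 mm of travel bends the knee to 0.4; 2 to 6 N
- stay_pivot (a point): Lower pivot of the stay on the chest's -y end wall (chest x 15, y -131, z 35 mm), its axis along chest y. The stay is two flat steel links, each 100 mm between pivots and 14 mm broad; the lower one turns about this point, the upper one ends on the lid 120 mm from the hinge
- lid (a joint): Opening of the lid, rad: 0 shut, 1.60 as held by the locked stay; it closes towards the chest's front. The hinge is stiff and damped: once unlocked the lid stays where it is left above about 0.75 rad and below that sinks by itself at up to about 0.35 rad/s. 2 to 4 N at the free edge moves it
- lid_hinge (a point): Middle of the lid's hinge line, at chest x 125, y 0, z 85.5 mm, on the lid's underside; the line runs along chest y
- lid_edge (a point): Middle of the lid's free edge, half-way through its thickness. The lid is a board 250 (hinge to free edge) x 296 x 12 mm, its underside on the hinge line; two battens 22 mm broad, 3 mm proud, run from hinge to edge on its upper side, 200 mm apart
- big_die: Bystander: wooden die, 36 mm cube with pips, origin under its centre
- house_token: Bystander: wooden house-shaped token 30 x 36 x 41 mm high, origin under its centre
- sand_timer: Bystander: sand timer, 40 mm across, 62 mm high, origin under its centre
- dice_cup: Bystander: dark open dice cup, 68 mm across, 64 mm high, origin under its centre
- card_pack: Bystander: pack of cards in its box, 66 x 94 x 22 mm, lying flat, origin under its centre
Things that resemble listed ones, but are neither listed nor needed, are in the scene too. What is shaped like the part that bears figure5_centre but green or turquoise is not meant.

How it is judged:
On the way, in this order (a step that is already met when the one before it is completed fails the run):
1. all figures lie in the middle compartment and the cap is snug (in either order) (x of figure1_centre in the frame of chest between -0.115 and 0.115 m and y of figure1_centre in the frame of chest between -0.086 and 0.02 m and z of figure1_centre in the frame of chest between 0 and 0.078 m and x of figure2_centre in the frame of chest between -0.115 and 0.115 m and y of figure2_centre in the frame of chest between -0.086 and 0.02 m and z of figure2_centre in the frame of chest between 0 and 0.078 m and x of figure3_centre in the frame of chest between -0.115 and 0.115 m and y of figure3_centre in the frame of chest between -0.086 and 0.02 m and z of figure3_centre in the frame of chest between 0 and 0.078 m and x of figure4_centre in the frame of chest between -0.115 and 0.115 m and y of figure4_centre in the frame of chest between -0.086 and 0.02 m and z of figure4_centre in the frame of chest between 0 and 0.078 m and x of figure5_centre in the frame of chest between -0.115 and 0.115 m and y of figure5_centre in the frame of chest between -0.086 and 0.02 m and z of figure5_centre in the frame of chest between 0 and 0.078 m and value of joint thread above 2.5 rad and value of joint cap above 0.04 rad), for 0.2 s.
2. the stay's knee is lifted past straight and the stay unlocked (value of joint knee above 0.25 rad), for 0.2 s.
3. the lid is shut (value of joint lid below 0.04 rad), for 0.2 s.
At the end, for the whole second after the job is handed in: Every figure present lies inside the middle compartment (its centre within the compartment's walls and below the rim), the cap is snug (met its gasket and 0.04 to 0.5 rad tight), and the lid is shut (within 0.04 rad) and at rest (all of step 1 and value of joint cap below 0.5 rad and value of joint lid below 0.04 rad and velocity of joint lid between -0.05 and 0.05 rad/s); the robot touches nothing.
It fails at once if the cap was overtightened (beyond 0.5 rad tight) (value of joint cap above 0.5 rad).
It fails at once if the lid was dropped or slammed (closing faster than 1.5 rad/s) (velocity of joint lid below -1.5 rad/s).
It fails at once if another thing on the table was displaced by more than 3 cm (distance of any of big_die, house_token, sand_timer, dice_cup, card_pack from where it was at the start of the episode above 0.03 m).
Of figure1, figure2, figure3, figure4, figure5 only 3 to 5 are there at a start; the rules pass over those that are not, and their reading is None.
At some moment in a run one of figure1, figure2, figure3, figure4, figure5 may be knocked a few centimetres aside while the robot is not near it.
Once in a run the grip may slacken for a moment while it holds something.
It also fails if it takes over 210 s, if anything falls off the work surface, if the arm or the gripper's body presses on something with over 40 N, if the wrist force passes 120 N, or if a joint passes its speed limit or range.

## Working session

There is one attempt and no reset: what is moved stays moved. The work goes in short steps, Python scripts to look and compute and a tool call to move; the robot and the scene stay as the last step left them, time stands still between calls to the robot, and variables do not carry over. Pictures are saved under pics/ and viewed, at most 17 in all, crops included, and the job is handed in when it is done.

Besides the shell and the picture viewer there is one more tool, called after ">>>" in YAML: its name, and indented under it one key for each argument. step_arm: Moves the arm, as the interface text tells. Its arguments: {"type":"object","properties":{"moves":{"type":"array"}},"required":["moves"]}

```bash
mkdir -p pics; ls; python3 - <<'E'
from cell import *
import cv2
s=read_state();print({k:s[k] for k in('time','ee_pos','ee_rot','finger_gap')})
for n in('scene','top'):
    c=capture(n);cv2.imwrite(f'pics/{n}0.png',c['image'][:,:,::-1]);print(n,c['K'].tolist() if hasattr(c['K'],'tolist') else c['K'],c['rvec'],c['tvec'])
E
```

```text
pics
{'time': 0.0, 'ee_pos': array([0.16529206, 0.60237681, 0.21884686]), 'ee_rot': array([-4.25196852e-05,  1.33488326e-01,  9.91050208e-01, -5.92223593e-04]), 'finger_gap': 0.09434161243614674}
scene [[403.070278794944, 0.0, 270.56170468658235], [0.0, 403.070278794944, 206.2145098598813], [0.0, 0.0, 1.0]] [ 1.65742053  1.89794081 -0.79171058] [ 0.13997206 -0.23639549  1.45308315]
top [[427.83587263512686, 0.0, 282.93058484826906], [0.0, 427.83587263512686, 211.09615129061783], [0.0, 0.0, 1.0]] [ 2.08365879 -2.14092558  0.21704157] [-0.04377897  0.5678322   1.4388241 ]
```

View pics/scene0.png

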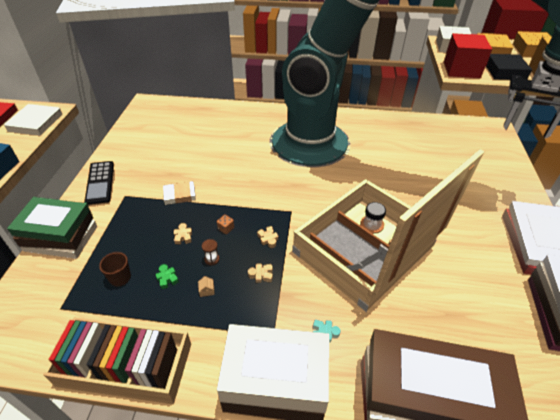

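View pics/top0.png

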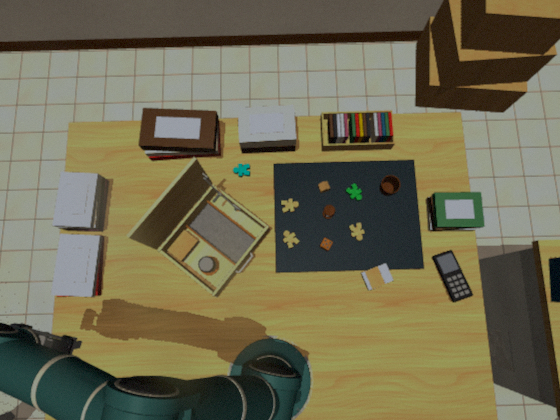

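The table shows three plain figures at top-view pixels (290,205), (290,239) and (357,231). The green (355,192) and turquoise (242,170) ones are decoys. The chest is at about (210,235) and the cap at (207,264).

```bash
cat > h.py <<'E'
import numpy as np, cv2
from cell import *
from scipy.spatial.transform import Rotation as R
def ray(c,p,z):
    M=cv2.Rodrigues(np.array(c['rvec'],float))[0];t=np.array(c['tvec'],float)
    p=np.atleast_2d(p).astype(float);d=np.c_[p,np.ones(len(p))]@np.linalg.inv(c['K']).T@M
    o=-M.T@t
    return o+d*((z-o[2])/d[:,2])[:,None]
def proj(c,P):
    return cv2.projectPoints(np.atleast_2d(P).astype(float),np.array(c['rvec'],float),np.array(c['tvec'],float),np.array(c['K']),None)[0][:,0]
def woodmask(c):
    h=cv2.cvtColor(c['image'],cv2.COLOR_RGB2HSV)
    return cv2.inRange(h,(8,40,140),(30,200,255))
def rel(xyz,q=None,yaw=None):
    """shift (cm, tool axes) to a world TCP point and turn about tool z (deg) so tool y lies along world yaw"""
    s=read_state();q0=np.array(s['ee_rot']);r=R.from_quat(q0[[1,2,3,0]])
    d=r.inv().apply(np.array(xyz)-s['ee_pos'])*100
    out=[d.round(2)]
    if yaw is not None:
        y=r.apply([0,1,0]);cur=np.arctan2(y[1],y[0]);a=np.degrees(yaw-cur);a=(a+90)%180-90
        out.append(('tool z turn',round(-a,1)))
    tilt=r.apply([0,0,1]);out.append(tilt.round(3));out.append(('j7',round(s['joint_pos'][6],2)))
    return out
E
python3 - <<'E'
from h import *
for n,z in(('top',.018),('scene',.018)):
    c=capture(n);m=woodmask(c)
    black=cv2.inRange(c['image'],(0,0,0),(70,70,70))
    cs,_=cv2.findContours(m,cv2.RETR_EXTERNAL,cv2.CHAIN_APPROX_NONE)
    for k in cs:
        if 60<cv2.contourArea(k)<700:
            M=cv2.moments(k);p=(M['m10']/M['m00'],M['m01']/M['m00']);print(n,np.round(p),cv2.contourArea(k),ray(c,p,z).round(3)[0])
c=capture('top');I=c['image'][150:305,120:280,::-1]
cv2.imwrite('pics/chest.png',cv2.resize(I,None,fx=3.8,fy=3.8,interpolation=cv2.INTER_CUBIC)[:600])
E
```

```text
top [182. 245.] 401.0 [0.462 0.301 0.018]
top [220. 263.] 62.0 [0.396 0.168 0.018]
top [325. 132.] 64.5 [ 0.874 -0.223  0.018]
top [508.  86.] 216.5 [ 1.038 -0.934  0.018]
top [433.  69.] 185.0 [ 1.117 -0.652  0.018]
top [472.  39.] 589.5 [ 1.242 -0.817  0.018]
scene [150. 417.] 172.0 [ 0.971 -0.243  0.018]
scene [110. 414.] 438.0 [ 0.977 -0.324  0.018]
scene [ 76. 410.] 379.5 [ 0.979 -0.393  0.018]
scene [205. 283.] 136.0 [ 0.655 -0.214  0.018]
scene [261. 271.] 251.5 [ 0.602 -0.082  0.018]
scene [268. 235.] 201.5 [ 0.48  -0.082  0.018]
scene [182. 232.] 199.5 [ 0.5   -0.321  0.018]
scene [225. 221.] 96.5 [ 0.441 -0.213  0.018]
scene [554. 136.] 132.5 [-0.113  0.859  0.018]
scene [393.  61.] 111.0 [-0.643  0.338  0.018]
scene [461.  70.] 686.0 [-0.584  0.63   0.018]
scene [243.  46.] 290.0 [-0.718 -0.379  0.018]
scene [500.  41.] 342.5 [-0.923  0.875  0.018]
scene [534.  37.] 285.5 [-0.994  1.056  0.018]
scene [273.  13.] 86.0 [-1.168 -0.291  0.018]
scene [249.   9.] 71.0 [-1.205 -0.435  0.018]
```

View pics/chest.png

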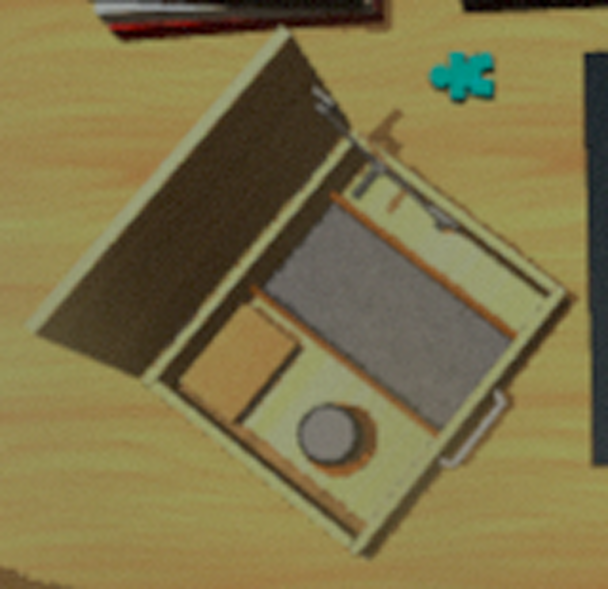

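The crop shows the rim corners at (573,297), (363,555), (148,380) and (355,140). The cap centre is at (330,435) and the stay is near (375,165).

```bash
cat >> h.py <<'E'
def chest(P): 
    o=np.load('chest.npy');c,s=np.cos(o[2]),np.sin(o[2]);P=np.atleast_2d(P).astype(float)
    return np.c_[o[0]+c*P[:,0]-s*P[:,1],o[1]+s*P[:,0]+c*P[:,1],P[:,2]+o[3]]
E
python3 - <<'E'
from h import *
c=capture('top')
p=(np.array([[573,297],[363,555],[148,380],[355,140]])+.5)/3.8-.5+[120,150]
W=ray(c,p,.085);print(W.round(3))
L=np.array([[-125,-148],[-125,148],[125,148],[125,-148]])/1000
A=W[:,:2]-W[:,:2].mean(0);th=np.arctan2((L[:,0]*A[:,1]-L[:,1]*A[:,0]).sum(),(L*A).sum())
np.save('chest.npy',[*W[:,:2].mean(0),th,0]);print(np.load('chest.npy'))
print((chest(np.c_[L,[.085]*4])-W).round(3))
cc=(np.array([330,433])+.5)/3.8-.5+[120,150];print('cap img',ray(c,cc,.073),'pred',chest([-.035,.0825,.073]))
for n,P in dict(bay=[0,-.033,.008],knee=[.073,-.1,.116],hinge=[.125,0,.085]).items():print(n,chest(P).round(3))
print(rel([.54,-.12,.25],yaw=0), )
w=capture('wrist');print(ray(w,[280,210],0),ray(w,[0,0],0),ray(w,[559,419],0))
E
```

```text
[[ 0.504 -0.015  0.085]
 [ 0.282  0.172  0.085]
 [ 0.44   0.364  0.085]
 [ 0.655  0.182  0.085]]
[0.47011791 0.17581476 0.88197934 0.        ]
[[ 0.001  0.     0.   ]
 [-0.005  0.001  0.   ]
 [-0.004  0.002  0.   ]
 [ 0.009 -0.003  0.   ]]
cap img [[0.38931737 0.20413215 0.073     ]] pred [[0.38418118 0.20123382 0.073     ]]
bay [[0.496 0.155 0.008]]
knee [[0.594 0.169 0.116]]
hinge [[0.55  0.272 0.085]]
[array([-55.25, -59.77,  -3.05]), ('tool z turn', np.float64(74.7)), array([-0., -0., -1.]), ('j7', np.float64(-0.05))]
[[0.19680302 0.59181209 0.        ]] [[-0.08219339  0.38480851  0.        ]] [[0.5930975  0.88620287 0.        ]]
```

>>> step_arm:
  moves:
    - {"xyz": [-2.5,-3.6,-1],"turn": [0,0,0],"fingers": 1}
    - {"xyz": [-2.5,-3.6,-1],"turn": [0,0,0],"fingers": 1}
    - {"xyz": [-2.5,-3.6,-1],"turn": [0,0,0],"fingers": 1}
    - {"xyz": [-2.5,-3.6,-1],"turn": [0,0,0],"fingers": 1}
    - {"xyz": [-2.5,-3.6,-1],"turn": [0,0,0],"fingers": 1}
    - {"xyz": [-2.5,-3.6,-1],"turn": [0,0,0],"fingers": 1}
    - {"xyz": [-2.5,-3.6,-1],"turn": [0,0,0],"fingers": 1}
    - {"xyz": [-2.5,-3.6,-1],"turn": [0,0,0],"fingers": 1}

```text
time: 1.35
ee_pos: [0.2823, 0.2706, 0.2999]
ee_rot: [0.0, 0.133, 0.991, 0.0]
ft_force: [0.7, 0.4, -0.3]
finger_gap: 0.0941
gripper_force: 0.0
```

>>> step_arm:
  moves:
    - {"xyz": [-4.4,-3.6,0.25],"turn": [0,0,0],"fingers": 1}
    - {"xyz": [-4.4,-3.6,0.25],"turn": [0,0,0],"fingers": 1}
    - {"xyz": [-4.4,-3.6,0.25],"turn": [0,0,0],"fingers": 1}
    - {"xyz": [-4.4,-3.6,0.25],"turn": [0,0,0],"fingers": 1}
    - {"xyz": [-4.4,-3.6,0.25],"turn": [0,0,0],"fingers": 1}
    - {"xyz": [-4.4,-3.6,0.25],"turn": [0,0,0],"fingers": 1}
    - {"xyz": [-4.4,-3.6,0.25],"turn": [0,0,0],"fingers": 1}
    - {"xyz": [-4.4,-3.6,0.25],"turn": [0,0,0],"fingers": 1}

```text
time: 2.35
ee_pos: [0.5463, -0.1002, 0.2796]
ee_rot: [0.0, 0.133, 0.991, 0.0]
ft_force: [0.7, 1.2, 0.0]
finger_gap: 0.0942
gripper_force: 0.0
```

```bash
python3 - <<'E'
from h import *
s=read_state();print(s['time'],s['ee_pos'],s['joint_pos'].round(2) if hasattr(s['joint_pos'],'round') else s['joint_pos'])
c=capture('wrist');cv2.imwrite('pics/w1.png',c['image'][:,:,::-1])
E
```

```text
2.35 [ 0.54631883 -0.1001719   0.27955616] [-0.47  0.29  0.73  1.74 -0.21  1.19  1.62]
```

View pics/w1.png

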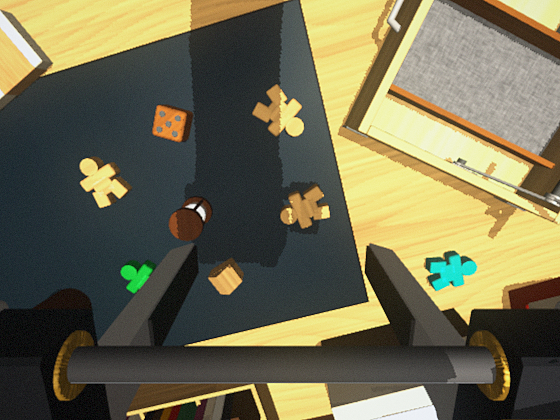

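The wrist view shows figures at (278,112), (306,205) and (102,180), with heads at (294,126), (290,215) and (88,167). The chest's front corner is at the upper right.

```bash
cat >> h.py <<'E'
def figs(c,seeds):
    h=cv2.cvtColor(c['image'],cv2.COLOR_RGB2HSV)
    m=cv2.inRange(h,(6,60,75),(32,255,255));m=cv2.morphologyEx(m,cv2.MORPH_CLOSE,np.ones((3,3)))
    n,l,st,ce=cv2.connectedComponentsWithStats(m);out=[]
    for (px,py),hd in seeds:
        k=l[int(py),int(px)]
        if k==0 or st[k,4]>20000: print('no blob',px,py,st[k]);continue
        v=np.argwhere(l==k)[:,::-1]
        W=ray(c,v,.014)[:,:2];mu=W.mean(0);H=ray(c,hd,.014)[0,:2]
        u=np.linalg.eigh(np.cov((W-mu).T))[1][:,1]
        if u@(H-mu)<0:u=-u
        t=(W-mu)@u;b=(W-mu)@[-u[1],u[0]]
        e0,e1=np.percentile(t,[.5,99.5]);f0,f1=np.percentile(b,[.5,99.5])
        ctr=mu+u*((e0+e1)/2+.00375)+np.array([-u[1],u[0]])*(f0+f1)/2
        print('ctr',ctr.round(4),'yaw head',round(np.arctan2(u[1],u[0]),3),'ext',round(e1-e0,4),round(f1-f0,4),'px',st[k,4]);out.append((ctr,np.arctan2(u[1],u[0])))
    return out
E
python3 - <<'E'
from h import *
c=capture('wrist')
for i,(o,y) in enumerate(figs(c,[((278,112),(294,126)),((306,205),(290,215)),((102,180),(88,167))])):
    print(i,rel([*o,.2],yaw=y+np.pi/2))
# chest check
p=[[344,131]];print(ray(c,p,.085))
print(proj(c,chest([[-.125,-.148,.085],[-.125,.148,.085],[-.115,-.087,.04],[.115,-.087,.04]])).round())
E
```

```text
ctr [ 0.4807 -0.0794] yaw head 0.562 ext 0.0611 0.0464 px 1605
ctr [ 0.5979 -0.0897] yaw head -1.414 ext 0.0613 0.0486 px 1382
ctr [ 0.4896 -0.3218] yaw head -2.829 ext 0.0613 0.0527 px 1656
0 [array([6.99, 0.6 , 7.87]), ('tool z turn', np.float64(-47.8)), array([-0.001, -0.003, -1.   ]), ('j7', np.float64(1.62))]
1 [array([-4.57,  2.77,  7.86]), ('tool z turn', np.float64(65.4)), array([-0.001, -0.003, -1.   ]), ('j7', np.float64(1.62))]
2 [array([ -0.39, -22.5 ,   7.95]), ('tool z turn', np.float64(-33.5)), array([-0.001, -0.003, -1.   ]), ('j7', np.float64(1.62))]
[[ 0.50962428 -0.0310574   0.085     ]]
[[ 359.  122.]
 [ 535. -236.]
 [ 384.   71.]
 [ 560.  157.]]
```

>>> step_arm:
  moves:
    - {"xyz": [3.5,0.3,3],"turn": [0,0,0],"fingers": 1}
    - {"xyz": [3.5,0.3,3],"turn": [0,0,0],"fingers": 1}
    - {"xyz": [0,0,2],"turn": [0,0,-9.56],"fingers": 1}
    - {"xyz": [0,0,2],"turn": [0,0,-9.56],"fingers": 1}
    - {"xyz": [0,0,2],"turn": [0,0,-9.56],"fingers": 1}
    - {"xyz": [0,0,1],"turn": [0,0,-9.56],"fingers": 1}
    - {"xyz": [0,0,0],"turn": [0,0,-9.56],"fingers": 1}
    - {"xyz": [0,0,0],"turn": [0,0,0],"fingers": 1}

```text
time: 3.45
ee_pos: [0.4793, -0.0743, 0.1496]
ee_rot: [0.0, -0.279, 0.96, 0.0]
ft_force: [-0.3, -0.3, -0.0]
finger_gap: 0.094
gripper_force: 0.0
```

```bash
python3 - <<'E'
from h import *
c=capture('wrist');s=read_state();print(s['joint_pos'].round(2))
p=proj(c,[.4807,-.0794,.014])[0];hd=proj(c,[.4807+.025*np.cos(.56),-.0794+.025*np.sin(.56),.014])[0];print(p,hd)
for o,y in figs(c,[(p,hd)]):print(rel([*o,.017],yaw=y+np.pi/2))
cv2.imwrite('pics/w2.png',c['image'][:,:,::-1])
E
```

```text
[-0.38  0.29  0.55  2.04 -0.19  0.87  2.41]
[276.4758563 200.2573466] [276.42736714 226.73393644]
ctr [ 0.4804 -0.08  ] yaw head 0.581 ext 0.063 0.0461 px 2781
[array([ 0.21, -0.53, 13.27]), ('tool z turn', np.float64(-1.1)), array([ 0.,  0., -1.]), ('j7', np.float64(2.41))]
```

View pics/w2.png

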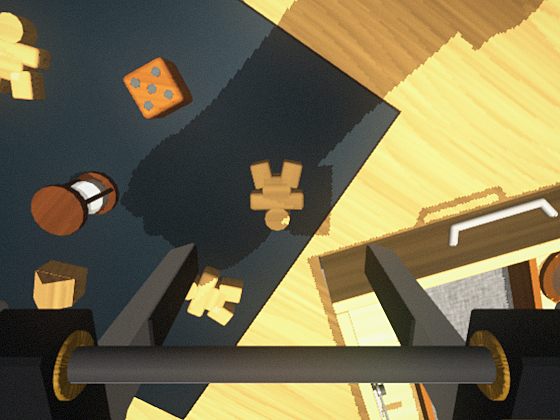

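The figure is at (276,192), head towards the gripper, aligned with the jaw line. I'll descend and grip.

>>> step_arm:
  moves:
    - {"xyz": [0.2,-0.5,3.5],"turn": [0,0,0],"fingers": 1}
    - {"xyz": [0,0,3.5],"turn": [0,0,0],"fingers": 1}
    - {"xyz": [0,0,3.5],"turn": [0,0,0],"fingers": 1}
    - {"xyz": [0,0,2.8],"turn": [0,0,0],"fingers": 1}
    - {"xyz": [0,0,0],"turn": [0,0,0],"fingers": -1}
    - {"xyz": [0,0,0],"turn": [0,0,0],"fingers": -1}
    - {"xyz": [0,0,0],"turn": [0,0,0],"fingers": -1}
    - {"xyz": [0,0,0],"turn": [0,0,0],"fingers": -1}

```text
time: 4.5
ee_pos: [0.4805, -0.0797, 0.0167]
ee_rot: [0.0, -0.279, 0.96, -0.0]
ft_force: [0.4, 0.4, 0.8]
finger_gap: 0.0575
gripper_force: 0.0
```

```bash
python3 - <<'E'
from h import *
print(chest([[-.04,-.033,.15],[-.0,-.033,.15],[.05,-.033,.15]]).round(3))
print(rel([*chest([-.03,-.033,.16])[0]],yaw=np.load('chest.npy')[2]))
c=capture('top');cv2.imwrite('pics/t2.png',c['image'][:,:,::-1])
E
```

```text
[[0.47  0.124 0.15 ]
 [0.496 0.155 0.15 ]
 [0.527 0.193 0.15 ]]
[array([-11.  ,  18.05, -14.33]), ('tool z turn', np.float64(71.9)), array([ 0., -0., -1.]), ('j7', np.float64(2.58))]
```

>>> step_arm:
  moves:
    - {"xyz": [0,0,0],"turn": [0,0,0],"fingers": -1}
    - {"xyz": [0,0,0],"turn": [0,0,0],"fingers": -1}
    - {"xyz": [0,0,-0.5],"turn": [0,0,0],"fingers": -1}
    - {"xyz": [0,0,-3],"turn": [0,0,0],"fingers": -1}
    - {"xyz": [0,0,-3],"turn": [0,0,0],"fingers": -1}
    - {"xyz": [0,0,-3],"turn": [0,0,0],"fingers": -1}
    - {"xyz": [0,0,-3],"turn": [0,0,0],"fingers": -1}
    - {"xyz": [0,0,-3],"turn": [0,0,0],"fingers": -1}

```text
time: 5.55
ee_pos: [0.4801, -0.0799, 0.1727]
ee_rot: [0.0, -0.279, 0.96, -0.0]
ft_force: [0.6, -0.2, -1.3]
finger_gap: 0.0477
gripper_force: 30.0
```

```bash
python3 - <<'E'
from h import *
print(rel([*chest([0,-.033,.16])[0]],yaw=np.load('chest.npy')[2]))
c=capture('wrist');cv2.imwrite('pics/w3.png',c['image'][:,:,::-1])
E
```

```text
[array([-13.9 ,  18.98,   1.27]), ('tool z turn', np.float64(71.9)), array([ 0., -0., -1.]), ('j7', np.float64(2.41))]
```

>>> step_arm:
  moves:
    - {"xyz": [-2.78,3.8,0],"turn": [0,0,0],"fingers": -1}
    - {"xyz": [-2.78,3.8,0],"turn": [0,0,0],"fingers": -1}
    - {"xyz": [-2.78,3.8,0],"turn": [0,0,0],"fingers": -1}
    - {"xyz": [-2.78,3.8,0],"turn": [0,0,0],"fingers": -1}
    - {"xyz": [-2.78,3.8,0],"turn": [0,0,0],"fingers": -1}
    - {"xyz": [0,0,0],"turn": [0,0,10.3],"fingers": -1}
    - {"xyz": [0,0,0],"turn": [0,0,10.3],"fingers": -1}
    - {"xyz": [0,0,0],"turn": [0,0,10.3],"fingers": -1}

```text
time: 6.6
ee_pos: [0.4956, 0.155, 0.1715]
ee_rot: [-0.0, -0.011, 1.0, -0.0]
ft_force: [-0.8, 0.0, -0.8]
finger_gap: 0.0477
gripper_force: 30.0
```

>>> step_arm:
  moves:
    - {"xyz": [0,0,0],"turn": [0,0,10.3],"fingers": -1}
    - {"xyz": [0,0,0],"turn": [0,0,10.3],"fingers": -1}
    - {"xyz": [0,0,0],"turn": [0,0,10.3],"fingers": -1}
    - {"xyz": [0,0,0],"turn": [0,0,10.3],"fingers": -1}
    - {"xyz": [0,0,0],"turn": [0,0,0],"fingers": -1}
    - {"xyz": [0,0,0],"turn": [0,0,0],"fingers": -1}
    - {"xyz": [0,0,0],"turn": [0,0,0],"fingers": -1}
    - {"xyz": [0,0,0],"turn": [0,0,0],"fingers": -1}

```text
time: 7.6
ee_pos: [0.4957, 0.155, 0.1715]
ee_rot: [0.0, 0.339, 0.941, 0.0]
ft_force: [0.3, 0.5, 0.5]
finger_gap: 0.0479
gripper_force: 30.0
```

```bash
python3 - <<'E'
from h import *
c=capture('wrist');cv2.imwrite('pics/w4.png',c['image'][:,:,::-1])
np.save('w4.npy',{k:c[k] for k in c},allow_pickle=True)
print(proj(c,chest([[-.125,-.148,.085],[-.125,.148,.085],[-.115,-.087,.04],[-.115,.021,.044],[-.035,.0825,.073],[0,-.033,.008],[.125,-.148,.085],[.073,-.1,.116]])).round())
E
```

```text
[[135. 347.]
 [ 76. -64.]
 [157. 259.]
 [142. 141.]
 [231.  55.]
 [281. 193.]
 [429. 347.]
 [382. 319.]]
```

View pics/w4.png

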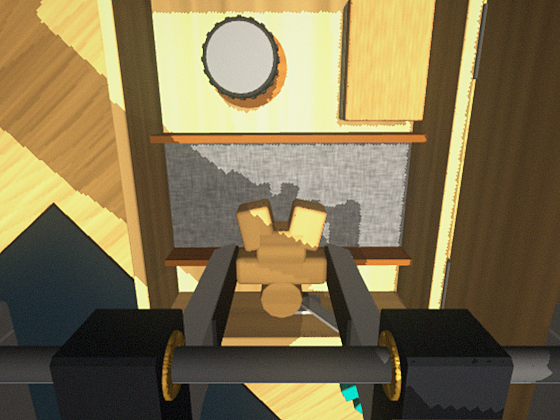

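The wrist view shows the figure held at (281,265). The drum divider spans (150,138) to (427,138), the stay divider is at row ~257, and the cap is centred near (240,58).

```bash
python3 - <<'E'
from h import *
c=np.load('w4.npy',allow_pickle=True).item();I=c['image']
for x in(180,400):
  for a,b in((126,150),(240,270)):print(x,a,[tuple(map(int,I[r,x])) for r in range(a,b,2)])
for r in(138,):print([ (x,tuple(map(int,I[r,x]))) for x in list(range(144,158,2))+list(range(418,434,2))])
for r in(258,):print([ (x,tuple(map(int,I[r,x]))) for x in list(range(160,176,2))+list(range(402,418,2))])
h=cv2.cvtColor(I,cv2.COLOR_RGB2HSV);m=cv2.inRange(h,(0,0,120),(179,40,255));m[110:]=0;m[:, :195]=0;m[:,285:]=0
k=max(cv2.findContours(m,cv2.RETR_EXTERNAL,cv2.CHAIN_APPROX_NONE)[0],key=cv2.contourArea);e=cv2.minEnclosingCircle(k);print(e,ray(c,e[0],.073),chest([-.035,.0825,.073]))
E
```

```text
180 126 [(242, 244, 190), (241, 244, 187), (242, 245, 188), (206, 208, 131), (75, 58, 38), (220, 132, 55), (226, 141, 66), (224, 140, 58), (221, 140, 64), (115, 117, 110), (109, 104, 98), (108, 108, 96)]
180 240 [(105, 102, 94), (109, 106, 99), (104, 98, 91), (108, 105, 99), (62, 35, 13), (71, 49, 28), (70, 47, 27), (69, 43, 21), (72, 47, 23), (67, 47, 31), (117, 68, 34), (135, 78, 36), (130, 72, 34), (214, 157, 81), (240, 245, 188)]
400 126 [(242, 246, 166), (240, 243, 164), (248, 252, 173), (122, 103, 54), (119, 72, 30), (216, 138, 58), (214, 130, 62), (206, 124, 47), (159, 110, 81), (139, 133, 124), (169, 164, 153), (186, 176, 167)]
400 240 [(105, 102, 95), (115, 113, 109), (102, 99, 92), (88, 80, 64), (83, 55, 32), (83, 53, 28), (86, 59, 28), (82, 55, 27), (86, 56, 30), (67, 48, 34), (222, 132, 58), (226, 138, 56), (238, 148, 59), (60, 54, 38), (69, 53, 26)]
[(144, (96, 77, 43)), (146, (92, 71, 42)), (148, (80, 63, 40)), (150, (133, 85, 40)), (152, (140, 85, 39)), (154, (144, 86, 43)), (156, (140, 85, 38)), (418, (208, 126, 50)), (420, (210, 128, 51)), (422, (209, 128, 54)), (424, (217, 128, 56)), (426, (119, 68, 32)), (428, (81, 65, 41)), (430, (83, 67, 40)), (432, (88, 71, 41))]
[(160, (86, 65, 37)), (162, (80, 64, 35)), (164, (85, 67, 39)), (166, (75, 52, 30)), (168, (61, 37, 13)), (170, (62, 45, 18)), (172, (66, 44, 25)), (174, (66, 46, 31)), (402, (63, 43, 21)), (404, (71, 48, 26)), (406, (52, 36, 24)), (408, (65, 42, 28)), (410, (58, 41, 22)), (412, (85, 67, 39)), (414, (87, 68, 43)), (416, (78, 60, 31))]
((238.5, 56.90277862548828), 36.677879333496094) [[0.3885724  0.20457602 0.073     ]] [[0.38418118 0.20123382 0.073     ]]
```

```bash
python3 - <<'E'
from h import *
from scipy.optimize import least_squares
c=np.load('w4.npy',allow_pickle=True).item()
pt=[((149.5,139.5),(-.115,.024,.044)),((426.5,139.5),(.115,.024,.044)),((238.5,56.9),(-.035,.0825,.073)),((180,259.5),(None,-.087,.04)),((400,259),(None,-.087,.04))]
W=[ray(c,p,q[2])[0] for p,q in pt]
def f(o,full=False):
    r=[];C,S=np.cos(o[2]),np.sin(o[2])
    for w,(p,q) in zip(W,pt):
        d=w[:2]-o[:2];x,y=C*d[0]+S*d[1],-S*d[0]+C*d[1]
        if q[0] is not None:r.append(x-q[0])
        r.append(y-q[1])
    return np.array(r)
r=least_squares(f,np.load('chest.npy')[:3]);print(r.x,r.fun.round(4));np.save('chest.npy',[*r.x,0])
print(rel(chest([0,-.033,.040])[0],yaw=r.x[2]),chest([0,-.033,.04]))
E
```

```text
[0.47474464 0.17913082 0.88104342] [ 0.0007 -0.0006 -0.0005 -0.0009 -0.0002  0.0002  0.0006  0.0008]
[array([-0.15,  0.52, 13.15]), ('tool z turn', np.float64(-0.1)), array([ 0.,  0., -1.]), ('j7', np.float64(0.77))] [[0.50020095 0.15813138 0.04      ]]
```

>>> step_arm:
  moves:
    - {"xyz": [-0.15,0.5,3],"turn": [0,0,0],"fingers": -1}
    - {"xyz": [0,0,3.5],"turn": [0,0,0],"fingers": -1}
    - {"xyz": [0,0,3.5],"turn": [0,0,0],"fingers": -1}
    - {"xyz": [0,0,3],"turn": [0,0,0],"fingers": -1}
    - {"xyz": [0,0,1.2],"turn": [0,0,0],"fingers": -1}
    - {"xyz": [0,0,0],"turn": [0,0,0],"fingers": 0.4}
    - {"xyz": [0,0,0],"turn": [0,0,0],"fingers": 0.4}
    - {"xyz": [0,0,0],"turn": [0,0,0],"fingers": 0.4}

```text
time: 8.65
ee_pos: [0.5005, 0.1583, 0.0304]
ee_rot: [0.001, 0.339, 0.941, 0.001]
ft_force: [-0.2, -0.8, 0.6]
finger_gap: 0.066
gripper_force: 0.0
```

>>> step_arm:
  moves:
    - {"xyz": [0,0,0],"turn": [0,0,0],"fingers": 0.4}
    - {"xyz": [0,0,-1],"turn": [0,0,0],"fingers": 0.4}
    - {"xyz": [0,0,-4],"turn": [0,0,0],"fingers": 0.4}
    - {"xyz": [0,0,-5],"turn": [0,0,0],"fingers": 0.4}
    - {"xyz": [0,0,-5],"turn": [0,0,0],"fingers": 0.4}
    - {"xyz": [0,0,-5],"turn": [0,0,0],"fingers": 0.6}
    - {"xyz": [0,0,0],"turn": [0,0,0],"fingers": 1}
    - {"xyz": [0,0,0],"turn": [0,0,0],"fingers": 1}

```text
time: 9.65
ee_pos: [0.4997, 0.158, 0.2295]
ee_rot: [-0.0, 0.339, 0.941, 0.0]
ft_force: [-0.6, 0.0, -0.9]
finger_gap: 0.0914
gripper_force: 0.0
```

```bash
python3 - <<'E'
from h import *
s=read_state();print(s['joint_pos'].round(2),s['finger_gap'])
for n in('scene','top'):
    c=capture(n);P=proj(c,[[.5979,-.0897,.014],[.4896,-.3218,.014]]);print(P)
c=capture('wrist');P=proj(c,[[.5979,-.0897,.014],[.4896,-.3218,.014]]);print(P)
print(rel([.5979,-.0897,.20],yaw=-1.414+np.pi/2))
E
```

```text
[-0.99  0.28  0.75  1.87 -0.22  1.07  0.72] 0.09142570214316113
[[258.27280465 270.71789731]
 [183.01229317 230.43623592]]
[[291.18769833 204.8745569 ]
 [357.17658064 232.74945721]]
[[183.38001794 358.75479857]
 [  4.08240511 398.65424638]]
[array([-23.36, -12.77,   2.88]), ('tool z turn', np.float64(41.4)), array([-0.001, -0.001, -1.   ]), ('j7', np.float64(0.72))]
```

>>> step_arm:
  moves:
    - {"xyz": [-3.9,-2.13,0.5],"turn": [0,0,0],"fingers": 1}
    - {"xyz": [-3.9,-2.13,0.5],"turn": [0,0,0],"fingers": 1}
    - {"xyz": [-3.9,-2.13,0.5],"turn": [0,0,0],"fingers": 1}
    - {"xyz": [-3.9,-2.13,0.5],"turn": [0,0,0],"fingers": 1}
    - {"xyz": [-3.9,-2.13,0.5],"turn": [0,0,0],"fingers": 1}
    - {"xyz": [-3.9,-2.13,0.5],"turn": [0,0,0],"fingers": 1}
    - {"xyz": [0,0,2],"turn": [0,0,10.3],"fingers": 1}
    - {"xyz": [0,0,2],"turn": [0,0,10.3],"fingers": 1}

```text
time: 10.8
ee_pos: [0.5983, -0.0907, 0.158]
ee_rot: [-0.0, 0.505, 0.863, -0.001]
ft_force: [0.1, 0.7, -0.6]
finger_gap: 0.0941
gripper_force: 0.0
```

>>> step_arm:
  moves:
    - {"xyz": [0,0,1],"turn": [0,0,10.3],"fingers": 1}
    - {"xyz": [0,0,0],"turn": [0,0,10.3],"fingers": 1}
    - {"xyz": [0,0,0],"turn": [0,0,0],"fingers": 1}
    - {"xyz": [0,0,0],"turn": [0,0,0],"fingers": 1}
    - {"xyz": [0,0,0],"turn": [0,0,0],"fingers": 1}
    - {"xyz": [0,0,0],"turn": [0,0,0],"fingers": 1}
    - {"xyz": [0,0,0],"turn": [0,0,0],"fingers": 1}
    - {"xyz": [0,0,0],"turn": [0,0,0],"fingers": 1}

```text
time: 11.8
ee_pos: [0.5987, -0.0897, 0.1495]
ee_rot: [0.0, 0.648, 0.761, 0.0]
ft_force: [-0.5, -0.6, -0.2]
finger_gap: 0.0939
gripper_force: 0.0
```

```bash
python3 - <<'E'
from h import *
c=capture('wrist');s=read_state();print(s['joint_pos'].round(2),s['ee_pos'])
o=np.array([.5979,-.0897]);y=-1.414
p=proj(c,[*o,.014])[0];hd=proj(c,[o[0]+.025*np.cos(y),o[1]+.025*np.sin(y),.014])[0];print(p,hd)
cv2.imwrite('pics/w5.png',c['image'][:,:,::-1])
for o,y in figs(c,[(p,hd)]):print(rel([*o,.017],yaw=y+np.pi/2))
E
```

```text
[-0.54  0.62  0.89  1.75 -0.55  1.04  0.71] [ 0.59870213 -0.08969961  0.14952387]
[279.9173928  200.75732617] [279.86145182 227.21601516]
ctr [ 0.5987 -0.0888] yaw head -1.438 ext 0.0628 0.0464 px 2805
[array([ 0.09,  0.02, 13.25]), ('tool z turn', np.float64(1.6)), array([ 0., -0., -1.]), ('j7', np.float64(0.71))]
```

View pics/w5.png

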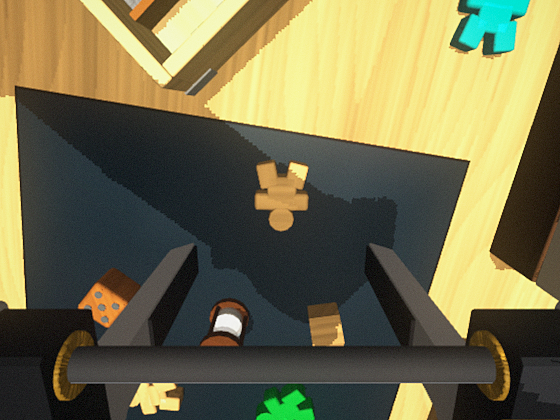

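The figure is at (281,195) with its head down, aligned between the jaws. I'll grip it.

>>> step_arm:
  moves:
    - {"xyz": [0.1,0,3.5],"turn": [0,0,1.6],"fingers": 0.7}
    - {"xyz": [0,0,3.5],"turn": [0,0,0],"fingers": 0.7}
    - {"xyz": [0,0,3.5],"turn": [0,0,0],"fingers": 0.7}
    - {"xyz": [0,0,2.7],"turn": [0,0,0],"fingers": 0.7}
    - {"xyz": [0,0,0],"turn": [0,0,0],"fingers": -1}
    - {"xyz": [0,0,0],"turn": [0,0,0],"fingers": -1}
    - {"xyz": [0,0,0],"turn": [0,0,0],"fingers": -1}
    - {"xyz": [0,0,0],"turn": [0,0,0],"fingers": -1}

```text
time: 12.85
ee_pos: [0.5987, -0.0886, 0.0178]
ee_rot: [0.0, 0.659, 0.752, 0.0]
ft_force: [0.0, -0.2, 3.1]
finger_gap: 0.0476
gripper_force: 30.0
```

>>> step_arm:
  moves:
    - {"xyz": [0,0,0],"turn": [0,0,0],"fingers": -1}
    - {"xyz": [0,0,0],"turn": [0,0,0],"fingers": -1}
    - {"xyz": [0,0,-0.5],"turn": [0,0,0],"fingers": -1}
    - {"xyz": [0,0,-3],"turn": [0,0,0],"fingers": -1}
    - {"xyz": [0,0,-3],"turn": [0,0,0],"fingers": -1}
    - {"xyz": [0,0,-3],"turn": [0,0,0],"fingers": -1}
    - {"xyz": [0,0,-3],"turn": [0,0,0],"fingers": -1}
    - {"xyz": [0,0,-3],"turn": [0,0,0],"fingers": -1}

```text
time: 13.85
ee_pos: [0.5983, -0.0888, 0.1737]
ee_rot: [0.0, 0.659, 0.752, -0.0]
ft_force: [0.2, 0.3, -0.1]
finger_gap: 0.0478
gripper_force: 30.0
```

```bash
python3 - <<'E'
from h import *
print(rel(chest([-.075,-.033,.16])[0],yaw=np.load('chest.npy')[2]))
E
```

```text
[array([ 20.66, -11.98,   1.37]), ('tool z turn', np.float64(-42.9)), array([ 0., -0., -1.]), ('j7', np.float64(0.67))]
```

>>> step_arm:
  moves:
    - {"xyz": [4.13,-2.4,0],"turn": [0,0,0],"fingers": -1}
    - {"xyz": [4.13,-2.4,0],"turn": [0,0,0],"fingers": -1}
    - {"xyz": [4.13,-2.4,0],"turn": [0,0,0],"fingers": -1}
    - {"xyz": [4.13,-2.4,0],"turn": [0,0,0],"fingers": -1}
    - {"xyz": [4.13,-2.4,0],"turn": [0,0,0],"fingers": -1}
    - {"xyz": [0,0,0],"turn": [0,0,-10],"fingers": -1}
    - {"xyz": [0,0,0],"turn": [0,0,-10],"fingers": -1}
    - {"xyz": [0,0,0],"turn": [0,0,-10],"fingers": -1}

```text
time: 14.85
ee_pos: [0.4523, 0.1004, 0.1727]
ee_rot: [0.0, 0.439, 0.898, 0.0]
ft_force: [0.4, -0.6, -0.6]
finger_gap: 0.0474
gripper_force: 30.0
```

>>> step_arm:
  moves:
    - {"xyz": [0,0,0],"turn": [0,0,-10],"fingers": -1}
    - {"xyz": [0,0,0],"turn": [0,0,-2.9],"fingers": -1}
    - {"xyz": [0,0,0],"turn": [0,0,0],"fingers": -1}
    - {"xyz": [0,0,0],"turn": [0,0,0],"fingers": -1}
    - {"xyz": [0,0,0],"turn": [0,0,0],"fingers": -1}
    - {"xyz": [0,0,0],"turn": [0,0,0],"fingers": -1}
    - {"xyz": [0,0,0],"turn": [0,0,0],"fingers": -1}
    - {"xyz": [0,0,0],"turn": [0,0,0],"fingers": -1}

```text
time: 15.85
ee_pos: [0.4524, 0.1002, 0.1725]
ee_rot: [0.0, 0.338, 0.941, -0.0]
ft_force: [0.3, 0.3, -0.3]
finger_gap: 0.0477
gripper_force: 30.0
```

```bash
python3 - <<'E'
from h import *
print(rel(chest([-.069,-.033,.03])[0],yaw=np.load('chest.npy')[2]))
c=capture('wrist');cv2.imwrite('pics/w6.png',c['image'][:,:,::-1])
E
```

```text
[array([ 0.  ,  0.61, 14.25]), ('tool z turn', np.float64(-0.0)), array([ 0., -0., -1.]), ('j7', np.float64(0.86))]
```

View pics/w6.png

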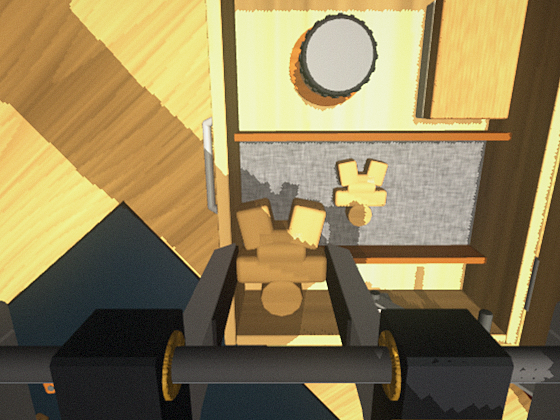

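The first figure lies in the compartment at (360,192), and the second is held at (281,265). I'll lower it and release.

>>> step_arm:
  moves:
    - {"xyz": [0,0.6,3],"turn": [0,0,0],"fingers": -1}
    - {"xyz": [0,0,3.5],"turn": [0,0,0],"fingers": -1}
    - {"xyz": [0,0,3.5],"turn": [0,0,0],"fingers": -1}
    - {"xyz": [0,0,3],"turn": [0,0,0],"fingers": -1}
    - {"xyz": [0,0,1.2],"turn": [0,0,0],"fingers": -1}
    - {"xyz": [0,0,0],"turn": [0,0,0],"fingers": 0.2}
    - {"xyz": [0,0,0],"turn": [0,0,0],"fingers": 0.2}
    - {"xyz": [0,0,0],"turn": [0,0,0],"fingers": 0.2}

```text
time: 16.9
ee_pos: [0.4567, 0.1052, 0.0313]
ee_rot: [0.0, 0.338, 0.941, 0.001]
ft_force: [0.6, 0.4, 0.2]
finger_gap: 0.0564
gripper_force: 0.0
```

>>> step_arm:
  moves:
    - {"xyz": [0,0,0],"turn": [0,0,0],"fingers": 0.2}
    - {"xyz": [0,0,-1],"turn": [0,0,0],"fingers": 0.2}
    - {"xyz": [0,0,-4],"turn": [0,0,0],"fingers": 0.2}
    - {"xyz": [0,0,-5],"turn": [0,0,0],"fingers": 0.2}
    - {"xyz": [0,0,-5],"turn": [0,0,0],"fingers": 0.2}
    - {"xyz": [0,0,-5],"turn": [0,0,0],"fingers": 0.6}
    - {"xyz": [0,0,0],"turn": [0,0,0],"fingers": 1}
    - {"xyz": [0,0,0],"turn": [0,0,0],"fingers": 1}

```text
time: 17.9
ee_pos: [0.4558, 0.1049, 0.2304]
ee_rot: [-0.0, 0.338, 0.941, 0.0]
ft_force: [-0.9, 0.4, -0.4]
finger_gap: 0.0828
gripper_force: 0.0
```

```bash
python3 - <<'E'
from h import *
s=read_state();print(s['joint_pos'].round(2))
c=capture('scene');m=woodmask(c)
for k in cv2.findContours(m,cv2.RETR_EXTERNAL,cv2.CHAIN_APPROX_NONE)[0]:
    if 60<cv2.contourArea(k)<700:
        M=cv2.moments(k);w=ray(c,(M['m10']/M['m00'],M['m01']/M['m00']),.01)[0]
        if .3<w[0]<.8 and -.6<w[1]<.1:print(w.round(3),cv2.contourArea(k))
print(rel([.4896,-.3218,.20],yaw=-2.829+np.pi/2))
E
```

```text
[-1.16  0.18  0.97  2.   -0.17  1.05  0.77]
[ 0.651 -0.216  0.01 ] 137.5
[0.442 0.083 0.01 ] 179.0
[ 0.494 -0.324  0.01 ] 198.5
[ 0.433 -0.215  0.01 ] 98.0
[array([-29.77, -30.73,   3.01]), ('tool z turn', np.float64(-57.5)), array([-0.001, -0.   , -1.   ]), ('j7', np.float64(0.77))]
```

>>> step_arm:
  moves:
    - {"xyz": [-3.72,-3.84,0.3],"turn": [0,0,0],"fingers": 1}
    - {"xyz": [-3.72,-3.84,0.3],"turn": [0,0,0],"fingers": 1}
    - {"xyz": [-3.72,-3.84,0.3],"turn": [0,0,0],"fingers": 1}
    - {"xyz": [-3.72,-3.84,0.3],"turn": [0,0,0],"fingers": 1}
    - {"xyz": [-3.72,-3.84,0.3],"turn": [0,0,0],"fingers": 1}
    - {"xyz": [-3.72,-3.84,0.3],"turn": [0,0,0],"fingers": 1}
    - {"xyz": [-3.72,-3.84,0.3],"turn": [0,0,0],"fingers": 1}
    - {"xyz": [-3.72,-3.84,0.3],"turn": [0,0,0],"fingers": 1}

```text
time: 18.95
ee_pos: [0.4895, -0.3233, 0.2049]
ee_rot: [-0.001, 0.338, 0.941, -0.0]
ft_force: [1.5, 1.3, 0.4]
finger_gap: 0.0938
gripper_force: 0.0
```

>>> step_arm:
  moves:
    - {"xyz": [0,0,1],"turn": [0,0,-9.6],"fingers": 1}
    - {"xyz": [0,0,1],"turn": [0,0,-9.6],"fingers": 1}
    - {"xyz": [0,0,1],"turn": [0,0,-9.6],"fingers": 1}
    - {"xyz": [0,0,1],"turn": [0,0,-9.6],"fingers": 1}
    - {"xyz": [0,0,1],"turn": [0,0,-9.6],"fingers": 1}
    - {"xyz": [0,0,0],"turn": [0,0,-9.6],"fingers": 1}
    - {"xyz": [0,0,0],"turn": [0,0,0],"fingers": 1}
    - {"xyz": [0,0,0],"turn": [0,0,0],"fingers": 1}

```text
time: 19.95
ee_pos: [0.4897, -0.3216, 0.156]
ee_rot: [-0.0, -0.155, 0.988, 0.0]
ft_force: [-0.4, -1.2, -0.6]
finger_gap: 0.0941
gripper_force: 0.0
```

```bash
python3 - <<'E'
from h import *
c=capture('wrist');s=read_state();print(s['joint_pos'].round(2),s['ee_pos'])
o=np.array([.4896,-.3218]);y=-2.829
p=proj(c,[*o,.014])[0];hd=proj(c,[o[0]+.025*np.cos(y),o[1]+.025*np.sin(y),.014])[0];print(p,hd)
cv2.imwrite('pics/w7.png',c['image'][:,:,::-1])
for o,y in figs(c,[(p,hd)]):print(rel([*o,.017],yaw=y+np.pi/2))
E
```

```text
[ 0.03  0.49  0.66  1.79 -0.35  0.98  2.71] [ 0.48986694 -0.32158492  0.15610097]
[281.92999493 199.80563074] [281.88827614 172.66075392]
ctr [ 0.4899 -0.3242] yaw head -2.858 ext 0.0631 0.0462 px 2587
[array([ 0.07, -0.26, 13.91]), ('tool z turn', np.float64(1.6)), array([-0.001,  0.   , -1.   ]), ('j7', np.float64(2.71))]
```

View pics/w7.png

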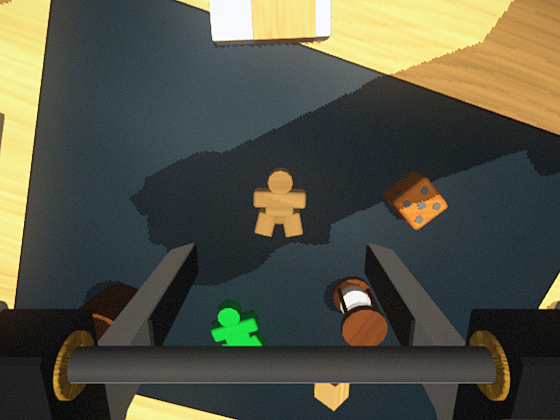

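The figure is at (280,203), head up and aligned. I'll grip it.

>>> step_arm:
  moves:
    - {"xyz": [0.1,-0.25,3.5],"turn": [0,0,1.6],"fingers": 0.7}
    - {"xyz": [0,0,3.5],"turn": [0,0,0],"fingers": 0.7}
    - {"xyz": [0,0,3.5],"turn": [0,0,0],"fingers": 0.7}
    - {"xyz": [0,0,3.3],"turn": [0,0,0],"fingers": 0.7}
    - {"xyz": [0,0,0],"turn": [0,0,0],"fingers": -1}
    - {"xyz": [0,0,0],"turn": [0,0,0],"fingers": -1}
    - {"xyz": [0,0,0],"turn": [0,0,0],"fingers": -1}
    - {"xyz": [0,0,0],"turn": [0,0,0],"fingers": -1}

```text
time: 21.0
ee_pos: [0.4902, -0.3242, 0.019]
ee_rot: [0.0, -0.143, 0.99, -0.0]
ft_force: [-0.6, 0.3, 3.1]
finger_gap: 0.0475
gripper_force: 30.0
```

>>> step_arm:
  moves:
    - {"xyz": [0,0,0],"turn": [0,0,0],"fingers": -1}
    - {"xyz": [0,0,0],"turn": [0,0,0],"fingers": -1}
    - {"xyz": [0,0,-0.5],"turn": [0,0,0],"fingers": -1}
    - {"xyz": [0,0,-3],"turn": [0,0,0],"fingers": -1}
    - {"xyz": [0,0,-3],"turn": [0,0,0],"fingers": -1}
    - {"xyz": [0,0,-3],"turn": [0,0,0],"fingers": -1}
    - {"xyz": [0,0,-3.2],"turn": [0,0,0],"fingers": -1}
    - {"xyz": [0,0,-3.2],"turn": [0,0,0],"fingers": -1}

```text
time: 22.0
ee_pos: [0.4898, -0.3242, 0.1788]
ee_rot: [0.0, -0.143, 0.99, -0.0]
ft_force: [0.1, 0.8, -0.2]
finger_gap: 0.0476
gripper_force: 30.0
```

```bash
python3 - <<'E'
from h import *
print(rel(chest([-.035,-.033,.18])[0],yaw=np.load('chest.npy')[2]))
E
```

```text
[array([-11.75,  44.  ,  -0.12]), ('tool z turn', np.float64(56.0)), array([ 0., -0., -1.]), ('j7', np.float64(2.66))]
```

>>> step_arm:
  moves:
    - {"xyz": [-1.47,5.5,0],"turn": [0,0,0],"fingers": -1}
    - {"xyz": [-1.47,5.5,0],"turn": [0,0,0],"fingers": -1}
    - {"xyz": [-1.47,5.5,0],"turn": [0,0,0],"fingers": -1}
    - {"xyz": [-1.47,5.5,0],"turn": [0,0,0],"fingers": -1}
    - {"xyz": [-1.47,5.5,0],"turn": [0,0,0],"fingers": -1}
    - {"xyz": [-1.47,5.5,0],"turn": [0,0,0],"fingers": -1}
    - {"xyz": [-1.47,5.5,0],"turn": [0,0,0],"fingers": -1}
    - {"xyz": [-1.47,5.5,0],"turn": [0,0,0],"fingers": -1}

```text
time: 23.0
ee_pos: [0.4778, 0.1329, 0.1779]
ee_rot: [0.0, -0.143, 0.99, 0.0]
ft_force: [1.1, -0.2, -0.0]
finger_gap: 0.0475
gripper_force: 30.0
```

>>> step_arm:
  moves:
    - {"xyz": [0,0,0],"turn": [0,0,9.33],"fingers": -1}
    - {"xyz": [0,0,0],"turn": [0,0,9.33],"fingers": -1}
    - {"xyz": [0,0,0],"turn": [0,0,9.33],"fingers": -1}
    - {"xyz": [0,0,0],"turn": [0,0,9.33],"fingers": -1}
    - {"xyz": [0,0,0],"turn": [0,0,9.33],"fingers": -1}
    - {"xyz": [0,0,0],"turn": [0,0,9.33],"fingers": -1}
    - {"xyz": [0,0,0],"turn": [0,0,0],"fingers": -1}
    - {"xyz": [0,0,0],"turn": [0,0,0],"fingers": -1}

```text
time: 24.0
ee_pos: [0.478, 0.1311, 0.1776]
ee_rot: [0.0, 0.336, 0.942, 0.0]
ft_force: [0.7, 0.3, -0.5]
finger_gap: 0.0479
gripper_force: 30.0
```

```bash
python3 - <<'E'
from h import *
print(rel(chest([-.035,-.033,.045])[0],yaw=np.load('chest.npy')[2]))
E
```

```text
[array([ 1.000e-02, -1.000e-02,  1.326e+01]), ('tool z turn', np.float64(0.2)), array([ 0.,  0., -1.]), ('j7', np.float64(0.77))]
```

>>> step_arm:
  moves:
    - {"xyz": [0,0,3],"turn": [0,0,0],"fingers": -1}
    - {"xyz": [0,0,3.5],"turn": [0,0,0],"fingers": -1}
    - {"xyz": [0,0,3.5],"turn": [0,0,0],"fingers": -1}
    - {"xyz": [0,0,2.2],"turn": [0,0,0],"fingers": -1}
    - {"xyz": [0,0,1],"turn": [0,0,0],"fingers": -1}
    - {"xyz": [0,0,0],"turn": [0,0,0],"fingers": 0.3}
    - {"xyz": [0,0,0],"turn": [0,0,0],"fingers": 0.3}
    - {"xyz": [0,0,0],"turn": [0,0,0],"fingers": 0.3}

```text
time: 25.0
ee_pos: [0.4785, 0.1313, 0.0461]
ee_rot: [0.0, 0.338, 0.941, 0.0]
ft_force: [0.9, 0.3, 0.4]
finger_gap: 0.0611
gripper_force: 0.0
```

>>> step_arm:
  moves:
    - {"xyz": [0,0,0],"turn": [0,0,0],"fingers": 0.3}
    - {"xyz": [0,0,-1],"turn": [0,0,0],"fingers": 0.3}
    - {"xyz": [0,0,-4],"turn": [0,0,0],"fingers": 0.3}
    - {"xyz": [0,0,-5],"turn": [0,0,0],"fingers": 0.3}
    - {"xyz": [0,0,-5],"turn": [0,0,0],"fingers": 0.5}
    - {"xyz": [0,0,-3],"turn": [0,0,0],"fingers": 0.6}
    - {"xyz": [0,0,0],"turn": [0,0,0],"fingers": 0.6}
    - {"xyz": [0,0,0],"turn": [0,0,0],"fingers": 0.6}

```text
time: 26.0
ee_pos: [0.4778, 0.1311, 0.2253]
ee_rot: [-0.0, 0.338, 0.941, -0.0]
ft_force: [-0.8, -0.8, 0.6]
finger_gap: 0.075
gripper_force: 0.0
```

```bash
python3 - <<'E'
from h import *
s=read_state();print(s['joint_pos'].round(2),s['torque'])
print(chest([-.035,.0825,.18]),rel(chest([-.035,.0825,.18])[0],yaw=np.load('chest.npy')[2]))
c=capture('wrist');cv2.imwrite('pics/w8.png',c['image'][:,:,::-1])
c=capture('scene');cv2.imwrite('pics/s8.png',c['image'][:,:,::-1])
E
```

```text
[-0.96  0.22  0.72  1.94 -0.17  1.04  0.72] [ 0.03185978 -0.01103158  0.00992445]
[[0.38883174 0.2046303  0.18      ]] [array([11.54,  0.02,  4.53]), ('tool z turn', np.float64(0.0)), array([-0.,  0., -1.]), ('j7', np.float64(0.72))]
```

View pics/w8.png

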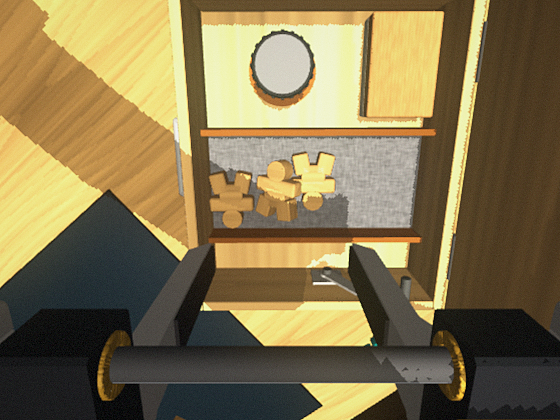

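All three figures lie in the felt compartment at (232,198), (279,190) and (314,180). The cap is at (282,64). Next I'll move over the cap.

>>> step_arm:
  moves:
    - {"xyz": [3.85,0,1.5],"turn": [0,0,0],"fingers": 0.4}
    - {"xyz": [3.85,0,1.5],"turn": [0,0,0],"fingers": 0.4}
    - {"xyz": [3.85,0,1.5],"turn": [0,0,0],"fingers": 0.4}
    - {"xyz": [0,0,0],"turn": [0,0,-10],"fingers": 0.4}
    - {"xyz": [0,0,0],"turn": [0,0,-10],"fingers": 0.4}
    - {"xyz": [0,0,0],"turn": [0,0,-10],"fingers": 0.4}
    - {"xyz": [0,0,0],"turn": [0,0,0],"fingers": 0.4}
    - {"xyz": [0,0,0],"turn": [0,0,0],"fingers": 0.4}

```text
time: 27.1
ee_pos: [0.3889, 0.2043, 0.1802]
ee_rot: [-0.0, 0.085, 0.996, -0.0]
ft_force: [0.5, -0.5, 0.1]
finger_gap: 0.0662
gripper_force: 0.0
```

```bash
python3 - <<'E'
from h import *
s=read_state();print(s['joint_pos'].round(2),s['torque'].round(3))
print(rel(chest([-.035,.0825,.063])[0]))
E
```

```text
[-1.1   0.14  0.59  2.11 -0.1   0.91  0.95] [ 0.002 -0.005 -0.015]
[array([1.000e-02, 4.000e-02, 1.172e+01]), array([-0.   , -0.001, -1.   ]), ('j7', np.float64(0.95))]
```

>>> step_arm:
  moves:
    - {"xyz": [0,0,3],"turn": [0,0,0],"fingers": 0.4}
    - {"xyz": [0,0,3],"turn": [0,0,0],"fingers": 0.4}
    - {"xyz": [0,0,3],"turn": [0,0,0],"fingers": 0.4}
    - {"xyz": [0,0,2.2],"turn": [0,0,0],"fingers": 0.4}
    - {"xyz": [0,0,0.5],"turn": [0,0,0],"fingers": 0.4}
    - {"xyz": [0,0,0],"turn": [0,0,0],"fingers": -1}
    - {"xyz": [0,0,0],"turn": [0,0,0],"fingers": -1}
    - {"xyz": [0,0,0],"turn": [0,0,0],"fingers": -1}

```text
time: 28.1
ee_pos: [0.3895, 0.2053, 0.0642]
ee_rot: [0.001, 0.083, 0.997, 0.001]
ft_force: [0.0, 4.5, -0.7]
finger_gap: 0.0534
gripper_force: 30.0
```

>>> step_arm:
  moves:
    - {"xyz": [0,0,0],"turn": [0,0,0],"fingers": -1}
    - {"xyz": [0,0,0],"turn": [0,0,5],"fingers": -1}
    - {"xyz": [0,0,0],"turn": [0,0,5],"fingers": -1}
    - {"xyz": [0,0,0],"turn": [0,0,5],"fingers": -1}
    - {"xyz": [0,0,0],"turn": [0,0,5],"fingers": -1}
    - {"xyz": [0,0,0],"turn": [0,0,5],"fingers": -1}
    - {"xyz": [0,0,0],"turn": [0,0,5],"fingers": -1}
    - {"xyz": [0,0,0],"turn": [0,0,0],"fingers": -1}

```text
time: 29.1
ee_pos: [0.3893, 0.205, 0.0641]
ee_rot: [0.0, 0.339, 0.941, 0.0]
ft_force: [-1.2, 2.6, 8.8]
finger_gap: 0.0535
gripper_force: 30.0
```

```bash
cat > t.py <<'E'
from h import *
s=read_state();y=R.from_quat(np.array(s['ee_rot'])[[1,2,3,0]]).apply([0,1,0]);print('yaw',np.degrees(np.arctan2(y[1],y[0])).round(1),'j',s['joint_pos'].round(2),'T',s['torque'].round(3),'F',s['ft_force'].round(1),s['finger_gap'],s['gripper_force'])
E
python3 t.py
```

```text
yaw 50.4 j [-1.11  0.4   0.65  2.2  -0.39  0.66  0.7 ] T [ 0.492  0.4   -0.106] F [-1.2  2.6  8.8] 0.05352658354591831 30.00234693288803
```

>>> step_arm:
  moves:
    - {"xyz": [0,0,0],"turn": [0,0,8],"fingers": -1}
    - {"xyz": [0,0,0],"turn": [0,0,8],"fingers": -1}
    - {"xyz": [0,0,0],"turn": [0,0,8],"fingers": -1}
    - {"xyz": [0,0,0],"turn": [0,0,8],"fingers": -1}
    - {"xyz": [0,0,0],"turn": [0,0,8],"fingers": -1}
    - {"xyz": [0,0,0],"turn": [0,0,8],"fingers": -1}
    - {"xyz": [0,0,0],"turn": [0,0,8],"fingers": -1}
    - {"xyz": [0,0,0],"turn": [0,0,8],"fingers": -1}

```text
time: 30.1
ee_pos: [0.3887, 0.2049, 0.064]
ee_rot: [-0.001, 0.787, 0.617, -0.0]
ft_force: [-6.7, 0.1, 15.3]
finger_gap: 0.0531
gripper_force: 30.0
```

```bash
python3 t.py
```

```text
yaw -13.8 j [-1.32  0.5   0.93  2.21 -0.62  0.72 -0.21] T [0.113 1.765 0.161] F [-6.7  0.1 15.3] 0.05308024720859406 29.999485909938812
```

>>> step_arm:
  moves:
    - {"xyz": [0,0,-0.1],"turn": [0,0,2],"fingers": -1}
    - {"xyz": [0,0,0],"turn": [0,0,2],"fingers": -1}
    - {"xyz": [0,0,0],"turn": [0,0,2],"fingers": -1}
    - {"xyz": [0,0,0],"turn": [0,0,2],"fingers": -1}
    - {"xyz": [0,0,0],"turn": [0,0,2],"fingers": -1}
    - {"xyz": [0,0,0],"turn": [0,0,2],"fingers": -1}
    - {"xyz": [0,0,0],"turn": [0,0,2],"fingers": -1}
    - {"xyz": [0,0,0],"turn": [0,0,2],"fingers": -1}

```text
time: 31.1
ee_pos: [0.3885, 0.2048, 0.0643]
ee_rot: [-0.0, 0.864, 0.503, -0.0]
ft_force: [-3.1, 4.9, -7.7]
finger_gap: 0.0536
gripper_force: 30.0
```

```bash
python3 t.py
```

```text
yaw -29.6 j [-1.37  0.53  1.    2.21 -0.68  0.75 -0.43] T [1.296 0.815 0.136] F [-3.1  4.9 -7.7] 0.05356399569720243 29.99777376651764
```

>>> step_arm:
  moves:
    - {"xyz": [0,0,0.03],"turn": [0,0,2],"fingers": -1}
    - {"xyz": [0,0,0],"turn": [0,0,2],"fingers": -1}
    - {"xyz": [0,0,0],"turn": [0,0,2],"fingers": -1}
    - {"xyz": [0,0,0],"turn": [0,0,2],"fingers": -1}
    - {"xyz": [0,0,0],"turn": [0,0,2],"fingers": -1}
    - {"xyz": [0,0,0],"turn": [0,0,2],"fingers": -1}
    - {"xyz": [0,0,0],"turn": [0,0,2],"fingers": -1}
    - {"xyz": [0,0,0],"turn": [0,0,2],"fingers": -1}

```text
time: 32.1
ee_pos: [0.3884, 0.205, 0.0642]
ee_rot: [-0.001, 0.926, 0.378, -0.001]
ft_force: [-5.7, 5.4, 0.6]
finger_gap: 0.0537
gripper_force: 30.0
```

```bash
python3 t.py
```

```text
yaw -45.6 j [-1.41  0.57  1.06  2.21 -0.74  0.78 -0.65] T [1.217 1.567 0.331] F [-5.7  5.4  0.6] 0.05367991227136805 29.99983012676239
```

>>> step_arm:
  moves:
    - {"xyz": [0,0,0],"turn": [0,0,1],"fingers": -1}
    - {"xyz": [0,0,0],"turn": [0,0,1],"fingers": -1}
    - {"xyz": [0,0,0],"turn": [0,0,1],"fingers": -1}
    - {"xyz": [0,0,0],"turn": [0,0,0],"fingers": -1}
    - {"xyz": [0,0,0],"turn": [0,0,0],"fingers": -1}
    - {"xyz": [0,0,0],"turn": [0,0,0],"fingers": -1}
    - {"xyz": [0,0,0],"turn": [0,0,0],"fingers": -1}
    - {"xyz": [0,0,0],"turn": [0,0,0],"fingers": -1}

```text
time: 33.1
ee_pos: [0.3884, 0.205, 0.0642]
ee_rot: [-0.001, 0.935, 0.354, -0.001]
ft_force: [-6.0, 6.3, 1.5]
finger_gap: 0.0534
gripper_force: 30.0
```

```bash
python3 t.py
```

```text
yaw -48.5 j [-1.42  0.58  1.08  2.21 -0.75  0.79 -0.69] T [1.246 1.595 0.204] F [-6.   6.3  1.5] 0.05344926323046693 30.00032365322113
```

>>> step_arm:
  moves:
    - {"xyz": [0,0,0],"turn": [0,0,0],"fingers": -1}
    - {"xyz": [0,0,0],"turn": [0,0,0],"fingers": -1}
    - {"xyz": [0,0,0],"turn": [0,0,0],"fingers": -1}
    - {"xyz": [0,0,0],"turn": [0,0,0],"fingers": -1}
    - {"xyz": [0,0,0],"turn": [0,0,0],"fingers": -1}
    - {"xyz": [0,0,0],"turn": [0,0,0],"fingers": -1}
    - {"xyz": [0,0,0],"turn": [0,0,1.5],"fingers": -1}
    - {"xyz": [0,0,0],"turn": [0,0,1.5],"fingers": -1}

```text
time: 34.1
ee_pos: [0.3883, 0.205, 0.0642]
ee_rot: [-0.001, 0.944, 0.329, -0.001]
ft_force: [-6.5, 4.7, 0.5]
finger_gap: 0.0536
gripper_force: 30.0
```

```bash
python3 t.py
```

```text
yaw -51.5 j [-1.43  0.59  1.09  2.21 -0.77  0.79 -0.73] T [1.241 1.663 0.452] F [-6.5  4.7  0.5] 0.053614708543904696 30.000106394290924
```

>>> step_arm:
  moves:
    - {"xyz": [0,0,0],"turn": [0,0,0],"fingers": 0.3}
    - {"xyz": [0,0,0],"turn": [0,0,0],"fingers": 0.3}
    - {"xyz": [0,0,0],"turn": [0,0,0],"fingers": 0.3}
    - {"xyz": [0,0,-1],"turn": [0,0,0],"fingers": 0.3}
    - {"xyz": [0,0,-4],"turn": [0,0,0],"fingers": 0.3}
    - {"xyz": [0,0,-5],"turn": [0,0,0],"fingers": 0.3}
    - {"xyz": [0,0,-5],"turn": [0,0,0],"fingers": 0.3}
    - {"xyz": [0,0,-5],"turn": [0,0,0],"fingers": 0.3}

```text
time: 35.1
ee_pos: [0.3893, 0.2039, 0.2641]
ee_rot: [0.0, 0.944, 0.329, 0.0]
ft_force: [-1.3, 0.9, 0.7]
finger_gap: 0.0611
gripper_force: 0.0
```

```bash
python3 t.py; python3 - <<'E'
from h import *
c=capture('wrist');cv2.imwrite('pics/w9.png',c['image'][:,:,::-1])
print(rel(chest([.055,-.113,.25])[0],yaw=np.load('chest.npy')[2]))
print(rel(chest([.055,-.113,.25])[0],yaw=np.load('chest.npy')[2]+np.pi/2))
E
```

```text
yaw -51.6 j [-1.75  0.02  1.23  2.02 -0.02  1.11 -1.4 ] T [-0.046  0.23  -0.028] F [-1.3  0.9  0.7] 0.06111360223788558 0.0
[array([12.74, 16.91,  1.99]), ('tool z turn', np.float64(77.7)), array([ 0.003,  0.008, -1.   ]), ('j7', np.float64(-1.42))]
[array([12.74, 16.91,  1.99]), ('tool z turn', np.float64(-12.3)), array([ 0.003,  0.008, -1.   ]), ('j7', np.float64(-1.42))]
```

View pics/w9.png

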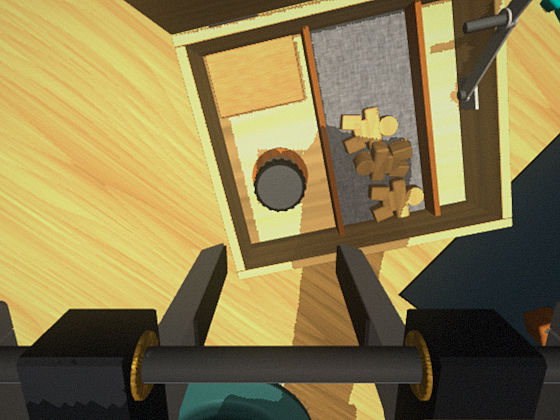

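The cap is released at (279,186) and the figures are still inside. The stay's finger pin runs from (467,27) to (510,16). Next I'll locate the pin and turn back.

```bash
cat >> h.py <<'E'
def tochest(W):
    o=np.load('chest.npy');d=np.atleast_2d(W)-[o[0],o[1],0];c,s=np.cos(o[2]),np.sin(o[2])
    return np.c_[c*d[:,0]+s*d[:,1],-s*d[:,0]+c*d[:,1],d[:,2]]
E
python3 - <<'E'
from h import *
c=capture('wrist');print(tochest(ray(c,[[467,27],[508,17]],.116)).round(4),proj(c,chest([[.073,-.113,.116],[.073,-.098,.116]])))
s=read_state();print(rel(chest([-.03,-.1,.26])[0],yaw=np.load('chest.npy')[2]))
E
```

```text
[[ 0.0759 -0.1021  0.116 ]
 [ 0.0762 -0.1354  0.116 ]] [[480.55281978  27.62768947]
 [462.22431466  31.90329116]]
[array([ 4.12, 17.63,  0.6 ]), ('tool z turn', np.float64(77.9)), array([ 0.002,  0.009, -1.   ]), ('j7', np.float64(-1.4))]
```

>>> step_arm:
  moves:
    - {"xyz": [0,0,0],"turn": [0,0,-10.2],"fingers": -0.2}
    - {"xyz": [0,0,0],"turn": [0,0,-10.2],"fingers": -0.2}
    - {"xyz": [0,0,0],"turn": [0,0,-10.2],"fingers": -0.2}
    - {"xyz": [0,0,0],"turn": [0,0,-10.2],"fingers": -0.2}
    - {"xyz": [0,0,0],"turn": [0,0,-10.2],"fingers": -0.2}
    - {"xyz": [0,0,0],"turn": [0,0,-10.2],"fingers": -0.2}
    - {"xyz": [0,0,0],"turn": [0,0,-10.2],"fingers": -0.2}
    - {"xyz": [0,0,0],"turn": [0,0,-10.2],"fingers": -0.2}

```text
time: 36.2
ee_pos: [0.3888, 0.2043, 0.2623]
ee_rot: [-0.0, 0.497, 0.868, -0.0]
ft_force: [1.5, 0.1, -0.4]
finger_gap: 0.0376
gripper_force: 0.0
```

>>> step_arm:
  moves:
    - {"xyz": [0,0,0],"turn": [0,0,-10.2],"fingers": -0.2}
    - {"xyz": [0,0,0],"turn": [0,0,-10.2],"fingers": -0.2}
    - {"xyz": [0,0,0],"turn": [0,0,0],"fingers": -0.2}
    - {"xyz": [0,0,0],"turn": [0,0,0],"fingers": -0.2}
    - {"xyz": [0,0,0],"turn": [0,0,0],"fingers": -0.2}
    - {"xyz": [0,0,0],"turn": [0,0,0],"fingers": -0.2}
    - {"xyz": [0,0,0],"turn": [0,0,0],"fingers": -0.2}
    - {"xyz": [0,0,0],"turn": [0,0,0],"fingers": -0.2}

```text
time: 37.2
ee_pos: [0.3889, 0.2048, 0.2625]
ee_rot: [-0.0, 0.338, 0.941, -0.0]
ft_force: [0.0, -0.2, 0.4]
finger_gap: 0.0377
gripper_force: 0.0
```

```bash
python3 t.py; python3 - <<'E'
from h import *
print(rel(chest([-.03,-.11,.24])[0],yaw=np.load('chest.npy')[2]))
E
```

```text
yaw 50.5 j [-1.66  0.03  1.14  2.02 -0.03  1.11  0.37] T [-0.023  0.034 -0.029] F [ 0.  -0.2  0.4] 0.03771756980663772 0.0
[array([-19.26,   0.48,   2.24]), ('tool z turn', np.float64(0.0)), array([-0.,  0., -1.]), ('j7', np.float64(0.37))]
```

>>> step_arm:
  moves:
    - {"xyz": [-5,0.1,0.5],"turn": [0,0,0],"fingers": -0.2}
    - {"xyz": [-5,0.1,0.5],"turn": [0,0,0],"fingers": -0.2}
    - {"xyz": [-5,0.1,0.5],"turn": [0,0,0],"fingers": -0.2}
    - {"xyz": [-5,0.1,0.5],"turn": [0,0,0],"fingers": -0.2}
    - {"xyz": [0,0,0],"turn": [-8.75,0,0],"fingers": -0.2}
    - {"xyz": [0,0,0],"turn": [-8.75,0,0],"fingers": -0.2}
    - {"xyz": [0,0,0],"turn": [-8.75,0,0],"fingers": -0.2}
    - {"xyz": [0,0,0],"turn": [-8.75,0,0],"fingers": -0.2}

```text
time: 38.2
ee_pos: [0.5417, 0.0841, 0.244]
ee_rot: [0.103, 0.322, 0.897, 0.285]
ft_force: [0.6, 1.0, -0.9]
finger_gap: 0.038
gripper_force: 0.0
```

```bash
python3 t.py; python3 - <<'E'
from h import *
c=capture('wrist');cv2.imwrite('pics/w10.png',c['image'][:,:,::-1]);np.save('w10.npy',c,allow_pickle=True)
s=read_state();print(tochest(s['ee_pos']),rel(chest([.073,-.117,.116])[0]))
print(proj(c,chest([[.073,-.117,.116],[.073,-.102,.116],[.073,-.135,.116]])))
E
```

```text
yaw 50.5 j [-0.81  0.14  0.95  2.14 -0.95  0.8   1.65] T [-0.372  0.283  0.022] F [ 0.6  1.  -0.9] 0.03798386647844753 0.0
[[-0.03258669 -0.11264315  0.24330449]] [array([-0.38,  1.11, 16.5 ]), array([ 0.375,  0.449, -0.811]), ('j7', np.float64(1.67))]
[[293.10537764 197.65049648]
 [293.24455902 182.5959281 ]
 [292.94287191 215.22794488]]
```

View pics/w10.png

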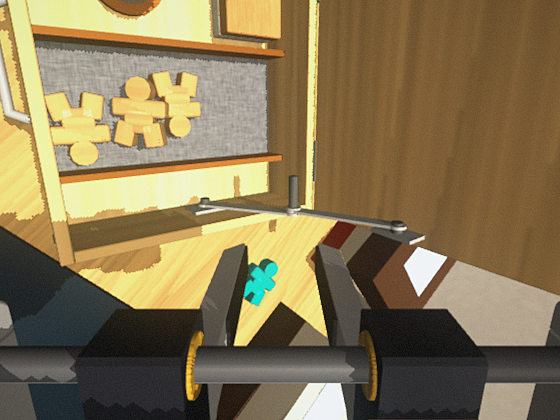

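The pin runs from (293,177) to (293,208), in line with the prediction at column 293. I'll approach along the tool axis and grip it.

>>> step_arm:
  moves:
    - {"xyz": [0,1.1,0],"turn": [0,0,0],"fingers": -0.2}
    - {"xyz": [0,0,3],"turn": [0,0,0],"fingers": -0.2}
    - {"xyz": [0,0,3],"turn": [0,0,0],"fingers": -0.2}
    - {"xyz": [0,0,3],"turn": [0,0,0],"fingers": -0.2}
    - {"xyz": [0,0,3],"turn": [0,0,0],"fingers": -0.2}
    - {"xyz": [0,0,3],"turn": [0,0,0],"fingers": -0.2}
    - {"xyz": [0,0,1.7],"turn": [0,0,0],"fingers": -0.2}
    - {"xyz": [0,0,0],"turn": [0,0,0],"fingers": -0.2}

```text
time: 39.25
ee_pos: [0.6032, 0.1589, 0.1219]
ee_rot: [0.1, 0.322, 0.899, 0.281]
ft_force: [-1.0, 0.3, -0.4]
finger_gap: 0.0376
gripper_force: 0.0
```

```bash
python3 t.py; python3 - <<'E'
from h import *
s=read_state();print(tochest(s['ee_pos']),rel(chest([.073,-.113,.116])[0]))
E
```

```text
yaw 50.5 j [-0.22  0.4   0.14  2.07 -1.18  0.51  1.8 ] T [-0.467  0.379 -0.056] F [-1.   0.3 -0.4] 0.03756360610858739 0.0
[[ 0.06609179 -0.11197552  0.12190217]] [array([-0.1 ,  0.23,  0.88]), array([ 0.36 ,  0.44 , -0.822]), ('j7', np.float64(1.8))]
```

>>> step_arm:
  moves:
    - {"xyz": [0,0,0],"turn": [2,0,0],"fingers": -0.2}
    - {"xyz": [0,0,0],"turn": [2,0,0],"fingers": -0.2}
    - {"xyz": [0,0,0],"turn": [1,0,0],"fingers": -0.2}
    - {"xyz": [0,0.1,0.3],"turn": [0,0,0],"fingers": -0.2}
    - {"xyz": [0,0.1,0.3],"turn": [0,0,0],"fingers": -0.2}
    - {"xyz": [0,0,0.3],"turn": [0,0,0],"fingers": -0.2}
    - {"xyz": [0,0,0.2],"turn": [0,0,0],"fingers": -0.2}
    - {"xyz": [0,0,0],"turn": [0,0,0],"fingers": -0.2}

```text
time: 40.25
ee_pos: [0.6073, 0.1632, 0.1138]
ee_rot: [0.087, 0.327, 0.91, 0.241]
ft_force: [-0.2, -0.0, 0.1]
finger_gap: 0.0374
gripper_force: 0.0
```

```bash
python3 t.py; python3 - <<'E'
from h import *
s=read_state();print(tochest(s['ee_pos']),rel(chest([.073,-.113,.116])[0]))
E
```

```text
yaw 50.5 j [-0.32  0.42  0.22  2.03 -1.    0.52  1.59] T [-0.365  0.296 -0.031] F [-0.2 -0.   0.1] 0.03743057616952351 0.0
[[ 0.07209581 -0.11240439  0.11376649]] [array([-0.06,  0.19, -0.15]), array([ 0.315,  0.382, -0.869]), ('j7', np.float64(1.59))]
```

>>> step_arm:
  moves:
    - {"xyz": [0,0.2,0],"turn": [0,0,0],"fingers": -1}
    - {"xyz": [0,0,0],"turn": [0,0,0],"fingers": -1}
    - {"xyz": [0,0,0],"turn": [0,0,0],"fingers": -1}
    - {"xyz": [0,0,0],"turn": [0,0,0],"fingers": -1}
    - {"xyz": [0,0,0],"turn": [0,0,0],"fingers": -1}
    - {"xyz": [0,0,0],"turn": [0,0,0],"fingers": -1}
    - {"xyz": [0,0,0],"turn": [0,0,0],"fingers": -1}
    - {"xyz": [0,0,0],"turn": [0,0,0],"fingers": -1}

```text
time: 41.25
ee_pos: [0.6087, 0.1649, 0.1152]
ee_rot: [0.087, 0.326, 0.91, 0.242]
ft_force: [1.5, 2.2, 5.6]
finger_gap: 0.0078
gripper_force: 30.0
```

```bash
python3 t.py; python3 - <<'E'
from h import *
s=read_state();p0=s['ee_pos']+0;r=R.from_quat(np.array(s['ee_rot'])[[1,2,3,0]])
o=np.load('chest.npy')[2];prev=None
a0=np.arctan2(81,58)
for a in np.radians([0,4,8,12,16,20,22]):
    x=15+99.6*np.cos(a0+a)-73;z=35+99.6*np.sin(a0+a)-116
    d=r.inv().apply(np.array([np.cos(o)*x,np.sin(o)*x,z])/10)
    if prev is not None:print((d-prev).round(2))
    prev=d
E
```

```text
yaw 50.6 j [-0.33  0.42  0.22  2.02 -1.    0.52  1.58] T [ 0.724 -0.433  0.084] F [1.5 2.2 5.6] 0.007847512271734821 30.00056952238083
[ 0.   -0.31 -0.62]
[ 0.   -0.35 -0.6 ]
[ 0.   -0.4  -0.57]
[ 0.   -0.43 -0.54]
[ 0.   -0.47 -0.51]
[ 0.   -0.25 -0.24]
```

>>> step_arm:
  moves:
    - {"xyz": [0,-0.31,-0.62],"turn": [0,0,0],"fingers": -1}
    - {"xyz": [0,-0.35,-0.6],"turn": [0,0,0],"fingers": -1}
    - {"xyz": [0,-0.4,-0.57],"turn": [0,0,0],"fingers": -1}
    - {"xyz": [0,-0.43,-0.54],"turn": [0,0,0],"fingers": -1}
    - {"xyz": [0,-0.47,-0.51],"turn": [0,0,0],"fingers": -1}
    - {"xyz": [0,-0.25,-0.24],"turn": [0,0,0],"fingers": -1}
    - {"xyz": [0,0,0],"turn": [0,0,0],"fingers": -1}
    - {"xyz": [0,0,0],"turn": [0,0,0],"fingers": -1}

```text
time: 42.25
ee_pos: [0.5865, 0.1379, 0.1306]
ee_rot: [0.087, 0.326, 0.91, 0.241]
ft_force: [-0.8, -1.5, 2.6]
finger_gap: 0.0077
gripper_force: 30.0
```

```bash
python3 t.py; python3 - <<'E'
from h import *
s=read_state();print(tochest(s['ee_pos']))
c=capture('wrist');cv2.imwrite('pics/w11.png',c['image'][:,:,::-1]);c=capture('scene');cv2.imwrite('pics/s11.png',cv2.resize(c['image'][140:320,240:500,::-1],None,fx=3,fy=3))
E
```

```text
yaw 50.5 j [-0.3   0.36  0.24  2.07 -0.97  0.55  1.6 ] T [-0.552  0.202 -0.065] F [-0.8 -1.5  2.6] 0.007667836579327408 30.000711679458618
[[ 0.03930588 -0.11245555  0.13062638]]
```

View pics/w11.png

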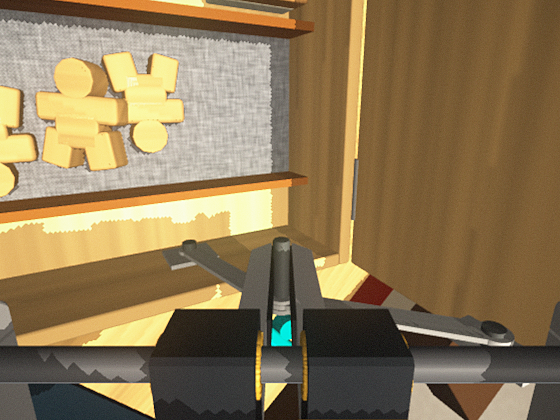

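The pin is held at (282,275) and the links are bent upward past straight. I'll release it and retreat.

>>> step_arm:
  moves:
    - {"xyz": [0,0,0],"turn": [0,0,0],"fingers": -0.3}
    - {"xyz": [0,0,0],"turn": [0,0,0],"fingers": -0.3}
    - {"xyz": [0,0,0],"turn": [0,0,0],"fingers": -0.3}
    - {"xyz": [0,0,-1],"turn": [0,0,0],"fingers": -0.3}
    - {"xyz": [0,0,-3],"turn": [0,0,0],"fingers": -0.3}
    - {"xyz": [0,0,-4],"turn": [0,0,0],"fingers": -0.3}
    - {"xyz": [0,0,-4],"turn": [0,0,0],"fingers": -0.3}
    - {"xyz": [0,0,-4],"turn": [0,0,0],"fingers": -1}

```text
time: 43.35
ee_pos: [0.5353, 0.0759, 0.2713]
ee_rot: [0.087, 0.327, 0.91, 0.241]
ft_force: [0.3, -0.2, 0.6]
finger_gap: 0.0262
gripper_force: 0.0
```

>>> step_arm:
  moves:
    - {"xyz": [0,0,0],"turn": [7.5,0,0],"fingers": -1}
    - {"xyz": [0,0,0],"turn": [7.5,0,0],"fingers": -1}
    - {"xyz": [0,0,0],"turn": [7.5,0,0],"fingers": -1}
    - {"xyz": [0,0,0],"turn": [7.5,0,0],"fingers": -1}
    - {"xyz": [0,0,-4],"turn": [0,0,0],"fingers": -1}
    - {"xyz": [0,0,-5],"turn": [0,0,0],"fingers": -1}
    - {"xyz": [0,0,-5],"turn": [0,0,0],"fingers": -1}
    - {"xyz": [0,0,0],"turn": [0,0,0],"fingers": -1}

```text
time: 44.35
ee_pos: [0.5372, 0.0768, 0.4137]
ee_rot: [0.002, 0.338, 0.941, -0.001]
ft_force: [0.6, 0.8, -0.3]
finger_gap: 0.0004
gripper_force: 0.0
```

```bash
python3 t.py; python3 - <<'E'
from h import *
s=read_state();print(tochest(s['ee_pos']),rel(chest([.2,0,.42])[0],yaw=np.load('chest.npy')[2]))
c=capture('wrist');cv2.imwrite('pics/w12.png',c['image'][:,:,::-1])
E
```

```text
yaw 50.4 j [-0.53  0.15  0.38  1.54 -0.05  1.46  0.73] T [-0.091  0.028 -0.035] F [ 0.6  0.8 -0.3] 0.0004316053956310531 0.0
[[-0.03923968 -0.11330498  0.41370548]] [array([11.34, 23.92, -0.69]), ('tool z turn', np.float64(-0.0)), array([ 0.003, -0.003, -1.   ]), ('j7', np.float64(0.73))]
```

View pics/w12.png

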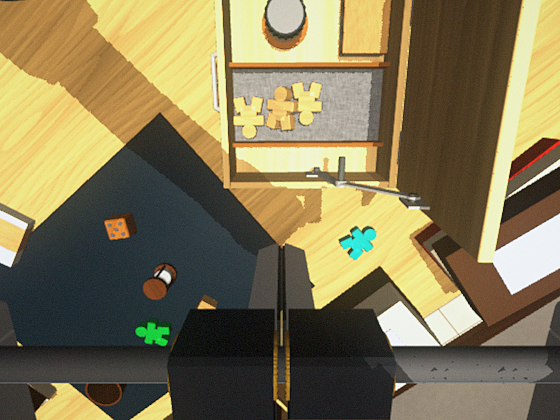

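The knee is folded upward at (342,170), the figures and cap are in place, and the lid is still open. I'll go over and behind the lid.

>>> step_arm:
  moves:
    - {"xyz": [1.9,4,-0.1],"turn": [0,0,0],"fingers": -1}
    - {"xyz": [1.9,4,-0.1],"turn": [0,0,0],"fingers": -1}
    - {"xyz": [1.9,4,-0.1],"turn": [0,0,0],"fingers": -1}
    - {"xyz": [1.9,4,-0.1],"turn": [0,0,0],"fingers": -1}
    - {"xyz": [1.9,4,-0.1],"turn": [0,0,0],"fingers": -1}
    - {"xyz": [1.9,4,-0.1],"turn": [0,0,0],"fingers": -1}
    - {"xyz": [0,0,0],"turn": [0,0,0],"fingers": -1}
    - {"xyz": [0,0,0],"turn": [0,0,0],"fingers": -1}

```text
time: 45.4
ee_pos: [0.601, 0.3343, 0.4137]
ee_rot: [-0.001, 0.338, 0.941, -0.003]
ft_force: [0.8, 0.1, -0.5]
finger_gap: 0.0003
gripper_force: 0.0
```

```bash
python3 t.py; python3 - <<'E'
from h import *
s=read_state();print(tochest(s['ee_pos']),rel(chest([.2,0,.324])[0],yaw=np.load('chest.npy')[2]))
prev=np.array([.2,.324]);rho=.225
for i,f in enumerate(np.r_[1.6:-.001:-.2]):
    p=np.array([.125,.0855])+rho*np.array([-np.cos(f),np.sin(f)])+.012*np.array([np.sin(f),np.cos(f)])+[.0125,.014]
    print(round(f,2),p.round(4),'dy',round((p-prev)[0]*100,2),'dz',round(-(p-prev)[1]*100,2));prev=p
E
```

```text
yaw 50.5 j [-0.72  0.46  0.27  1.14 -0.12  1.56  0.41] T [0.025 0.039 0.009] F [ 0.8  0.1 -0.5] 0.0002509662195239709 0.0
[[0.20004688 0.00132554 0.41365919]] [array([-0.13,  0.05,  8.97]), ('tool z turn', np.float64(-0.0)), array([-0.004, -0.005, -1.   ]), ('j7', np.float64(0.41))]
1.6 [0.1561 0.3241] dy -4.39 dz -0.01
1.4 [0.1111 0.3233] dy -4.5 dz 0.08
1.2 [0.0672 0.3136] dy -4.39 dz 0.97
1.0 [0.026  0.2953] dy -4.11 dz 1.82
0.8 [-0.0107  0.2693] dy -3.67 dz 2.6
0.6 [-0.0414  0.2364] dy -3.08 dz 3.28
0.4 [-0.0651  0.1982] dy -2.36 dz 3.83
0.2 [-0.0806  0.156 ] dy -1.56 dz 4.22
0.0 [-0.0875  0.1115] dy -0.69 dz 4.45
```

>>> step_arm:
  moves:
    - {"xyz": [-0.1,0,3],"turn": [0,0,0],"fingers": -1}
    - {"xyz": [0,0,3],"turn": [0,0,0],"fingers": -1}
    - {"xyz": [0,0,3],"turn": [0,0,0],"fingers": -1}
    - {"xyz": [0,-0.9,0],"turn": [0,0,0],"fingers": -1}
    - {"xyz": [0,-0.9,0],"turn": [0,0,0],"fingers": -1}
    - {"xyz": [0,-0.9,0],"turn": [0,0,0],"fingers": -1}
    - {"xyz": [0,-0.9,0],"turn": [0,0,0],"fingers": -1}
    - {"xyz": [0,-0.8,0],"turn": [0,0,0],"fingers": -1}

```text
time: 46.4
ee_pos: [0.5733, 0.2997, 0.3252]
ee_rot: [-0.0, 0.338, 0.941, -0.002]
ft_force: [0.7, -1.0, -0.8]
finger_gap: 0.0004
gripper_force: 0.0
```

>>> step_arm:
  moves:
    - {"xyz": [0,-1.1,0],"turn": [0,0,0],"fingers": -1}
    - {"xyz": [0,-1.1,0],"turn": [0,0,0],"fingers": -1}
    - {"xyz": [0,-1.1,0.03],"turn": [0,0,0],"fingers": -1}
    - {"xyz": [0,-1.1,0.05],"turn": [0,0,0],"fingers": -1}
    - {"xyz": [0,-1.1,0.15],"turn": [0,0,0],"fingers": -1}
    - {"xyz": [0,-1.1,0.2],"turn": [0,0,0],"fingers": -1}
    - {"xyz": [0,-1.1,0.28],"turn": [0,0,0],"fingers": -1}
    - {"xyz": [0,-1.1,0.33],"turn": [0,0,0],"fingers": -1}

```text
time: 47.4
ee_pos: [0.5172, 0.2317, 0.3147]
ee_rot: [-0.001, 0.338, 0.941, -0.002]
ft_force: [-0.1, 1.0, 2.1]
finger_gap: 0.0005
gripper_force: 1.0
```

```bash
python3 t.py; python3 - <<'E'
from h import *
s=read_state();print(tochest(s['ee_pos']))
c=capture('scene');cv2.imwrite('pics/s13.png',c['image'][:,:,::-1])
E
```

```text
yaw 50.5 j [-0.71  0.24  0.28  1.65 -0.07  1.27  0.47] T [ 0.328 -0.114 -0.044] F [-0.1  1.   2.1] 0.00048674979196546773 0.995855089277029
[[0.06757132 0.00068824 0.31472287]]
```

View pics/s13.png

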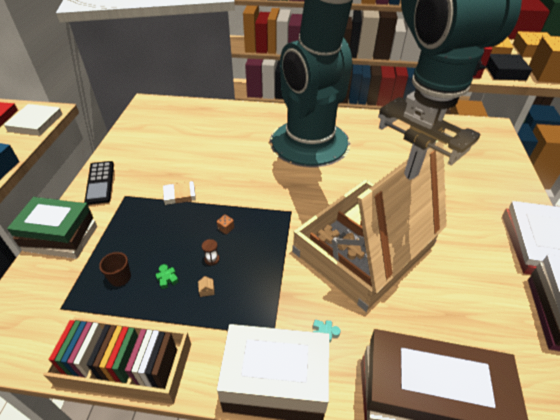

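The lid is following the fingers, now at about 1.2 rad with the fingertips at (415,170). I'll continue along the arc.

>>> step_arm:
  moves:
    - {"xyz": [0,-1.03,0.46],"turn": [0,0,0],"fingers": -1}
    - {"xyz": [0,-1.03,0.46],"turn": [0,0,0],"fingers": -1}
    - {"xyz": [0,-1.03,0.46],"turn": [0,0,0],"fingers": -1}
    - {"xyz": [0,-1.03,0.46],"turn": [0,0,0],"fingers": -1}
    - {"xyz": [0,-0.92,0.65],"turn": [0,0,0],"fingers": -1}
    - {"xyz": [0,-0.92,0.65],"turn": [0,0,0],"fingers": -1}
    - {"xyz": [0,-0.92,0.65],"turn": [0,0,0],"fingers": -1}
    - {"xyz": [0,-0.92,0.65],"turn": [0,0,0],"fingers": -1}

```text
time: 48.45
ee_pos: [0.4675, 0.1714, 0.2702]
ee_rot: [-0.001, 0.338, 0.941, -0.002]
ft_force: [0.4, 1.3, -0.3]
finger_gap: 0.0004
gripper_force: 0.4
```

>>> step_arm:
  moves:
    - {"xyz": [0,-0.77,0.82],"turn": [0,0,0],"fingers": -1}
    - {"xyz": [0,-0.77,0.82],"turn": [0,0,0],"fingers": -1}
    - {"xyz": [0,-0.77,0.82],"turn": [0,0,0],"fingers": -1}
    - {"xyz": [0,-0.77,0.82],"turn": [0,0,0],"fingers": -1}
    - {"xyz": [0,-0.59,0.96],"turn": [0,0,0],"fingers": -1}
    - {"xyz": [0,-0.59,0.96],"turn": [0,0,0],"fingers": -1}
    - {"xyz": [0,-0.59,0.96],"turn": [0,0,0],"fingers": -1}
    - {"xyz": [0,-0.59,0.96],"turn": [0,0,0],"fingers": -1}

```text
time: 49.45
ee_pos: [0.4329, 0.1293, 0.1991]
ee_rot: [-0.001, 0.338, 0.941, -0.002]
ft_force: [0.5, 0.3, -0.6]
finger_gap: 0.0006
gripper_force: 0.1
```

```bash
python3 t.py; python3 - <<'E'
from h import *
s=read_state();print(tochest(s['ee_pos']))
E
```

```text
yaw 50.5 j [-0.65  0.13  0.32  2.05 -0.05  0.97  0.57] T [ 0.033 -0.046 -0.035] F [ 0.5  0.3 -0.6] 0.0006088308278642793 0.07159502129070461
[[-0.06502971  0.00060198  0.19910234]]
```

>>> step_arm:
  moves:
    - {"xyz": [0,-0.39,1.05],"turn": [0,0,0],"fingers": -1}
    - {"xyz": [0,-0.39,1.05],"turn": [0,0,0],"fingers": -1}
    - {"xyz": [0,-0.39,1.05],"turn": [0,0,0],"fingers": -1}
    - {"xyz": [0,-0.39,1.05],"turn": [0,0,0],"fingers": -1}
    - {"xyz": [0,-0.17,1],"turn": [0,0,0],"fingers": -1}
    - {"xyz": [0,-0.17,1],"turn": [0,0,0],"fingers": -1}
    - {"xyz": [0,-0.17,1],"turn": [0,0,0],"fingers": -1}
    - {"xyz": [0,-0.17,0.9],"turn": [0,0,0],"fingers": -1}

```text
time: 50.45
ee_pos: [0.4186, 0.112, 0.1182]
ee_rot: [-0.001, 0.338, 0.941, -0.002]
ft_force: [-0.4, 0.4, 0.4]
finger_gap: 0.0002
gripper_force: 0.0
```

```bash
python3 t.py; python3 - <<'E'
from h import *
s=read_state();print(tochest(s['ee_pos']))
E
```

```text
yaw 50.5 j [-0.62  0.23  0.31  2.17 -0.1   0.76  0.64] T [-0.032 -0.041  0.008] F [-0.4  0.4  0.4] 0.0002480765913238762 0.0
[[-0.08753552  0.00054686  0.11823869]]
```

Press down to the closed height, slightly beyond.

>>> step_arm:
  moves:
    - {"xyz": [0,0,0.3],"turn": [0,0,0],"fingers": -1}
    - {"xyz": [0,0,0.2],"turn": [0,0,0],"fingers": -1}
    - {"xyz": [0,0,0.1],"turn": [0,0,0],"fingers": -1}
    - {"xyz": [0,0,0.1],"turn": [0,0,0],"fingers": -1}
    - {"xyz": [0,0,0.05],"turn": [0,0,0],"fingers": -1}
    - {"xyz": [0,0,0],"turn": [0,0,0],"fingers": -1}
    - {"xyz": [0,0,0],"turn": [0,0,0],"fingers": -1}
    - {"xyz": [0,0,0],"turn": [0,0,0],"fingers": -1}

```text
time: 51.45
ee_pos: [0.4188, 0.1121, 0.1117]
ee_rot: [-0.001, 0.338, 0.941, -0.002]
ft_force: [-2.6, -1.1, 7.4]
finger_gap: 0.0001
gripper_force: 3.6
```

```bash
python3 t.py; python3 - <<'E'
from h import *
s=read_state();print(tochest(s['ee_pos']))
E
```

```text
yaw 50.5 j [-0.61  0.24  0.31  2.17 -0.1   0.74  0.65] T [-0.208  0.613  0.051] F [-2.6 -1.1  7.4] 0.00013221234959413374 3.615757589286659
[[-0.08731794  0.00047931  0.11172975]]
```

>>> step_arm:
  moves:
    - {"xyz": [0,0,0.1],"turn": [0,0,0],"fingers": -1}
    - {"xyz": [0,0,0],"turn": [0,0,0],"fingers": -1}
    - {"xyz": [0,0,0],"turn": [0,0,0],"fingers": -1}
    - {"xyz": [0,0,-1],"turn": [0,0,0],"fingers": -1}
    - {"xyz": [0,0,-4],"turn": [0,0,0],"fingers": -1}
    - {"xyz": [0,0,-5],"turn": [0,0,0],"fingers": -1}
    - {"xyz": [0,0,-5],"turn": [0,0,0],"fingers": -1}
    - {"xyz": [0,0,0],"turn": [0,0,0],"fingers": -1}

```text
time: 52.45
ee_pos: [0.4205, 0.1131, 0.2638]
ee_rot: [0.001, 0.338, 0.941, -0.0]
ft_force: [-0.4, 0.1, 0.0]
finger_gap: -0.0
gripper_force: 0.0
```

```bash
python3 - <<'E'
from h import *
s=read_state();print(s['time'],s['ft_force'])
c=capture('scene');cv2.imwrite('pics/s14.png',c['image'][:,:,::-1])
E
```

```text
52.45 [-0.39272738  0.14161727  0.02271816]
```

View pics/s14.png

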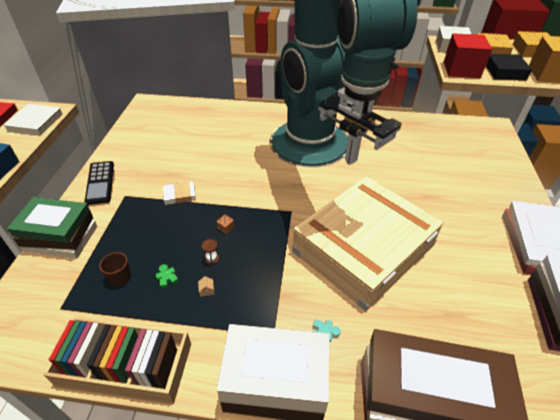

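The lid is flat and shut at (368,238), the bystanders haven't moved, and the robot is clear.

```bash
python3 -c "from cell import *;print(close_job())"
```

```text
the job is handed in; nothing more can be done
None
```

The job is handed in after about 52 s on the robot's clock: all three figures are in the felt compartment, the cap is turned snug (judged by wrist torque, about 0.45 N m at most, below the 0.55 limit), and the stay is unlocked with the lid lowered shut; the verdict was not shown.

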